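# Sort the inspected clamp parts into their trays

## Robot

A 6-joint arm with a two-finger parallel gripper is mounted at the origin on the work surface. World frame = base frame: x ahead of the robot, y to its left, z up, the work surface at z = 0. Lengths are in m, angles in rad, forces in N, time in s.
With the tool pointing down it reaches from about 0.375 to 0.975 m from the base axis. Payload 3.8 kg.
Tool frame: the origin (TCP) lies at the very end of the fingers, on their centre line; the grasp point (between the pads) lies 19 mm behind it; z points along the fingers, y is the direction in which the jaws open and shut (so a half turn about z gives the same grasp; the last joint's range is limited). The gripper opens to 88 mm and grips with 3 to 60 N. Pads are 18 mm wide; open, the fingers measure 123 mm over their backs; the gripper's body (75 mm by 187 mm) begins 45 mm behind the grasp point.
Start: joints at [-1.375, 0.264, 1.604, -0, 1.274, -0.037], TCP at [0.156, -0.657, 0.239] pointing down, gripper open.
Joint ranges: [-2.63, 2.63], [-0.94, 2.18], [0.31, 2.57], [-1.31, 4.45], [0, 2.66], [-2.55, 2.55]. Speed limits (rad/s): [2.57, 2.57, 3.14, 3.14, 3.14, 3.14].

## Interface

Orientations are given as [roll, pitch, yaw] about the fixed x, y, z axes, in that order (R = Rz(yaw) Ry(pitch) Rx(roll)).
In Python, from cell import state, read_camera, sign_off gives the robot as it stands. The module is installed in compiled form; this text tells all that it offers.
- The arm moves only by the tool servo_tool, never from a script. Its argument "increments" is a list of rows, each an object with "linear": the shift along the tool's x, y, z in mm, a list of three; "roll": the turn about the tool's z in degrees; "gripper": the closure in counts, from 0 (fully open) to 255 (shut). A call has 1 to 5 rows; each row is the pose to reach, as a shift and turn from the pose commanded when the call began, along the tool's axes at that moment; what a row does not reach only later rows make up. A row lasts 1/10 s, in which the tool goes at most 50 mm and 8.59 degrees, less where a joint would pass 70% of its speed; a pose out of reach is approached as far as the arm can. A call with a gripper value outside its range is refused whole. The fingers move at their own pace and stop on an object; "squeeze" is the grip in N (left out, the last holds). Time passes only in rows, so rows that repeat a pose let the fingers close. It gives the time, the measured TCP pose, the force and the opening at its end, in the units of the state.
- state(): the state, without advancing time (a new reading comes with each control period).
- read_camera(name): name is "side" or "top" or "wrist"; returns a dict with "img" (384x512x3 uint8, blue, green, red), "K" (3x3 intrinsics, pixels), "k1" (the pictures are not rectified: a ray, as slopes to the right and down, at radius r is drawn at 1 + k1 r^2 times it, then the intrinsics apply), "rvec" (rotation vector, rad) and "tvec" (3), from world to camera coordinates, as OpenCV has them. Camera axes: x right, y down, z forward; pixel columns grow to the right and rows downward; lengths in m; the calibration is good to about 2 mm. A picture is of the moment at which its call begins. There is no depth.
- sign_off(): hands the job in, once; it reports no verdict.
The state is a dict: "t": time; "q": joint angles; "joint_vel": joint speeds; "joint_torque": joint torques, N m; "eef_pos": TCP position; "orientation": TCP orientation; "wrist_force": force on the tool from outside, world axes, zero at the start; "wrist_torque": the same for the moment, N m; "width": finger opening in m.
Only numpy, scipy, OpenCV 4.12 (cv2) and the standard library are available. Lean on these libraries where they do the work, as an engineer would, in place of code of your own. Each camera call takes 0.05 s, during which the arm holds its last target.

## Task

Put away the inspected cable-clamp parts lying in a mixed row on the green bench mat: lay the base plate flat in the middle of the square tray, boss up, then set the saddle over its boss, lined up with the plate so that both feet rest flat on it; stand both sleeves upright on the floor of the round dish, clear of its rim, and lay the bar flat and lengthways in the middle of the long tray. Let go of everything and leave the red-capped jar and the calculator where they are.

Things in the scene. Friction and masses are not known exactly. Their poses are not given: they have to be found in the camera images.
- base_c (a point): Base plate (steel, loose): flat plate 70 (x) x 40 (y) x 6 mm with a square boss 18 x 18 mm standing 14 mm up from the middle of the plate; total height 20 mm, about 0.16 kg. Point: on its axis half-way up, 10 mm above its underside. x along its length, z up. Can be gripped by the boss.
- saddle_c (a point): Saddle (aluminium, loose): hat-shaped strap 64 (x) x 24 (y) mm, 24 mm high. Bridge on top 40 x 24 x 6 mm; two legs 4 mm thick, 32 mm apart inside, 18 mm clear under the bridge; feet 4 mm thick stick outward at both ends. Point: on its axis, 12 mm above the feet's underside; x along its length, z up. Seated, the boss is between the legs, its x along the plate's x (either way), this point 8 mm above base_c.
- tall_c (a point): Tall sleeve (brass tube, loose, standing upright): outer diameter 28 mm, bore 18 mm, height 32 mm. Point: its centre, 16 mm above its foot; z along its axis.
- wide_c (a point): Wide sleeve (brass tube, loose, standing upright): outer diameter 36 mm, bore 24 mm, height 24 mm. Point: its centre, 12 mm above its foot; z along its axis.
- bar_c (a point): Bar (steel, loose): 68 mm long (x) with rounded ends, 14 mm wide (y), 14 mm high (z), lying flat. Point: its centre, 7 mm above its underside.
- kit_floor (a point): Square tray (grey, fixed to the bench): 112 (x) x 102 (y) mm outside, 10 mm high, walls and floor 4 mm thick. Point: centre of the top of its floor, 4 mm above the mat; z up.
- dish_floor (a point): Round dish (stainless steel, fixed to the bench): outer diameter 116 mm, inner 108 mm, 12 mm high, floor 4 mm thick. Point: centre of the top of its floor, 4 mm above the mat. It holds both sleeves side by side.
- long_floor (a point): Long tray (white, fixed to the bench): 72 (x) x 132 (y, its long direction) mm outside, 64 x 124 mm inside, 10 mm high, walls and floor 4 mm thick. Point: centre of the top of its floor, 4 mm above the mat; y along its length, z up.
- jar_c (a point): Bystander: glass jar with a red cap, diameter 64 mm, 100 mm high, loose. Point: on its axis 50 mm up. Not to be disturbed.
- calc_c (a point): Bystander: white pocket calculator, 115 (x) x 75 (y) x 12 mm, loose. Point: its centre, 6 mm up. Not to be disturbed.
Mind the look-alikes: they are no part of the job. Leave any brown look-alike of the part that bears kit_floor alone.

How it is judged:
By the outcome, as a careful person would: the job done as asked, in the order asked, and still so for the second after the job is handed in, with the robot touching nothing.
It also fails if it takes over 115 s, if anything falls off the work surface, if the arm or the gripper's body presses on something with over 40 N, if the wrist force passes 120 N, or if a joint passes its speed limit or range.

## Working session

There is one attempt and no reset: what is moved stays moved. The work goes in short steps, Python scripts to look and compute and a tool call to move; the robot and the scene stay as the last step left them, time stands still between calls to the robot, and variables do not carry over. Pictures are saved under pics/ and viewed, and the job is handed in when it is done.

Besides the shell and the picture viewer there is one more tool, called after "Request:" as name([rows], argument=value, ...), one row to a line, values as JSON. servo_tool: Moves the arm, as the interface text tells. Its arguments: {"type":"object","properties":{"increments":{"type":"array","items":{"type":"object","properties":{"linear":{"type":"array","items":{"type":"number"}},"roll":{"type":"number"},"gripper":{"type":"number"}}}},"squeeze":{"type":"number"}},"required":["increments"]}

```bash
mkdir -p pics; ls
python3 - <<'E'
from cell import state, read_camera
import cv2
s=state(); print(s)
for n in ("side","top","wrist"):
    c=read_camera(n); cv2.imwrite(f"pics/{n}0.png",c["img"]); print(n,c["K"],c["k1"],c["rvec"],c["tvec"])
E
```

```text
pics
{'t': 0.0, 'q': array([-1.37491070e+00,  2.64735360e-01,  1.60527448e+00,  1.42770285e-05,
        1.27371703e+00, -3.68800355e-02]), 'joint_vel': array([-0.00175108, -0.00118018, -0.00044725,  0.00226131,  0.00140332,
       -0.00111846]), 'joint_torque': array([-1.61745291e-03, -5.02114892e+01, -3.56870270e+01,  7.29281455e-02,
        2.92541238e-02, -1.69441237e-04]), 'eef_pos': array([ 0.15558741, -0.65613619,  0.23745374]), 'orientation': array([-3.13946039e+00, -9.23255136e-05,  2.32761369e-01]), 'wrist_force': array([-0.91064858, -0.40688527,  0.39952955]), 'wrist_torque': array([-0.00285155, -0.03104152,  0.02374855]), 'width': 0.08798162050083377}
side [[490.16535222   0.         256.22042514]
 [  0.         490.16535222 194.38316574]
 [  0.           0.           1.        ]] -0.1783346922546235 [ 0.62752401 -2.76137599  0.94262913] [0.55521039 0.24261439 1.290837  ]
top [[488.46554252   0.         258.48957681]
 [  0.         488.46554252 175.07740407]
 [  0.           0.           1.        ]] 0.029364679376333667 [ 2.14351992 -2.10585282  0.2130478 ] [-0.00830138  0.59686891  1.44223788]
wrist [[318.78261418   0.         255.6712696 ]
 [  0.         318.78261418 185.44130721]
 [  0.           0.           1.        ]] -0.018436340846703116 [-2.27984566  1.80090752  0.26484414] [-0.67394679 -0.03949387  0.39092541]
```

View pics/top0.png

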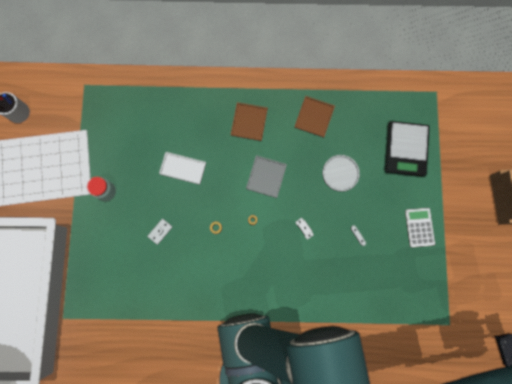

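View pics/side0.png

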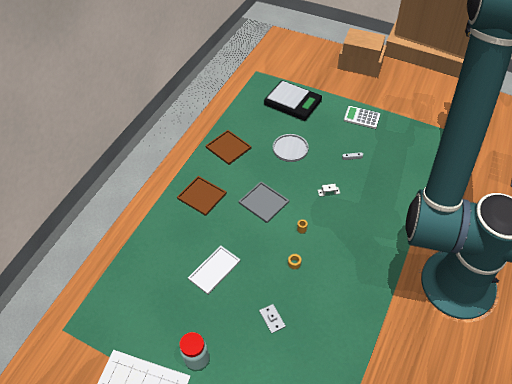

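View pics/wrist0.png

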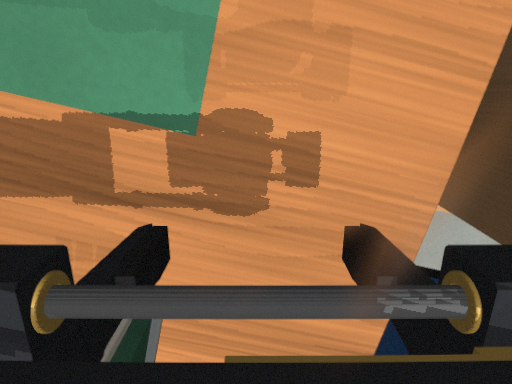

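```bash
cat > h.py <<'E'
import numpy as np, cv2
from cell import state, read_camera
def grab(n,name=None):
    c=read_camera(n)
    if name: cv2.imwrite(f"pics/{name}.png",c["img"])
    return c
def ray(c,uv):
    uv=np.asarray(uv,float).reshape(-1,1,2)
    n=cv2.undistortPoints(uv,c["K"],np.array([c["k1"],0,0,0.])).reshape(-1,2)
    R=cv2.Rodrigues(np.asarray(c["rvec"],float))[0]; t=np.asarray(c["tvec"],float).ravel()
    o=-R.T@t
    d=np.c_[n,np.ones(len(n))]@R
    return o,d
def onz(c,uv,z):
    o,d=ray(c,uv); s=(z-o[2])/d[:,2]
    return o+d*s[:,None]
def proj(c,P):
    return cv2.projectPoints(np.asarray(P,float).reshape(-1,1,3),np.asarray(c["rvec"],float),np.asarray(c["tvec"],float),c["K"],np.array([c["k1"],0,0,0.]))[0].reshape(-1,2)
def toolR(s):
    r,p,y=s["orientation"]
    from scipy.spatial.transform import Rotation as Ro
    return Ro.from_euler("xyz",[r,p,y]).as_matrix()
E
python3 - <<'E'
from h import *
for n in("top","side","wrist"):
    c=read_camera(n); print(n,ray(c,[[256,190]])[0])
    if n=="wrist": print(cv2.Rodrigues(c["rvec"])[0])
    if n!="top": continue
    for k,p,z in [("base",(160,231),.006),("wide",(216,228),.024),("tall",(253,220),.032),("saddle",(304,229),.024),("bar",(359,235),.014),("kit",(267,176),.01),("dish",(341,173),.012),("long",(183,168),.01),("b1",(250,122),.01),("b2",(314,117),.01),("jar",(98,186),.1),("calc",(421,228),.012)]:
        print(k,onz(c,[p],z)[0].round(3))
c=read_camera("top"); cv2.imwrite("pics/top_crop.png",cv2.resize(c["img"][130:260,130:400],None,fx=2.9,fy=2.9,interpolation=cv2.INTER_CUBIC))
s=state();print(toolR(s))
E
```

```text
top [0.31159604 0.01249141 1.5294193 ]
base [0.425 0.304 0.006]
wide [0.435 0.13  0.024]
tall [0.461 0.017 0.032]
saddle [ 0.437 -0.141  0.024]
bar [ 0.423 -0.312  0.014]
kit [ 0.604 -0.025  0.01 ]
dish [ 0.617 -0.259  0.012]
long [0.624 0.242 0.01 ]
b1 [0.78  0.032 0.01 ]
b2 [ 0.801 -0.175  0.01 ]
jar [0.547 0.475 0.1  ]
calc [ 0.448 -0.504  0.012]
side [0.22424384 0.77624726 1.17496187]
wrist [ 0.22740425 -0.63998386  0.3846152 ]
[[ 0.23113604 -0.9729195  -0.00194474]
 [-0.93260081 -0.22212614  0.28445687]
 [-0.27718561 -0.06393457 -0.95868687]]
[[ 9.73030385e-01  2.30676954e-01 -1.16585006e-04]
 [ 2.30676984e-01 -9.73030265e-01  4.82705214e-04]
 [-2.09177073e-06 -4.96580318e-04 -9.99999877e-01]]
```

View pics/top_crop.png

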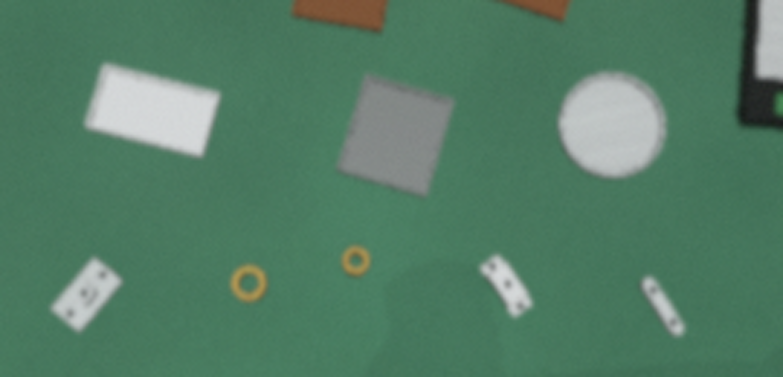

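Request:
servo_tool([
  {"linear":[165,-185,0],"roll":7},
  {"linear":[165,-185,0],"roll":7},
  {"linear":[165,-185,0],"roll":7},
  {"linear":[165,-185,0],"roll":7},
  {"linear":[165,-185,0],"roll":7},
])

```text
schema error: expected keys linear, roll, gripper
```

Request:
servo_tool([
  {"linear":[165,-185,0],"roll":7,"gripper":0},
  {"linear":[165,-185,0],"roll":7,"gripper":0},
  {"linear":[165,-185,0],"roll":7,"gripper":0},
  {"linear":[165,-185,0],"roll":7,"gripper":0},
  {"linear":[165,-185,0],"roll":7,"gripper":0},
])

```text
t: 0.85
eef_pos: [0.2742, -0.4368, 0.2388]
orientation: [3.141, -0.0, 0.11]
wrist_force: [0.9, 0.7, 0.8]
width: 0.0883
```

Request:
servo_tool([
  {"linear":[150,-200,0],"roll":6,"gripper":0},
  {"linear":[150,-200,0],"roll":6,"gripper":0},
  {"linear":[150,-200,0],"roll":6,"gripper":0},
  {"linear":[150,-200,0],"roll":6,"gripper":0},
  {"linear":[150,-200,0],"roll":6,"gripper":0},
])

```text
t: 1.35
eef_pos: [0.4013, -0.2216, 0.2392]
orientation: [3.141, -0.001, 0.005]
wrist_force: [0.3, 0.4, 0.0]
width: 0.088
```

Run:
```python
from h import *
c=grab("wrist","w1"); s=state(); print(s["eef_pos"],s["orientation"],s["t"])
o,_=ray(c,[[256,190]]); print(o, proj(c,[s["eef_pos"]]))
```

```text
[ 0.40449657 -0.21532382  0.23911761] [-3.13680647 -0.00384974  0.01019923] 1.4
[ 0.47477767 -0.22132696  0.38579966] [[242.90753927 236.57302429]]
```

View pics/w1.png

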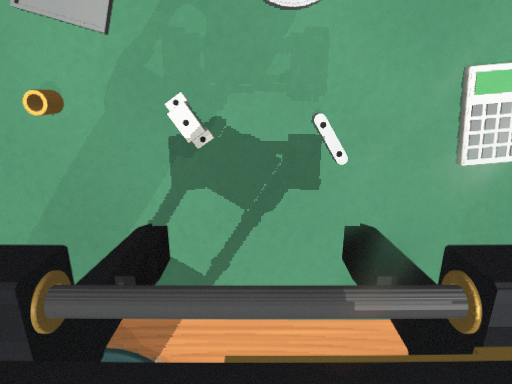

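Request:
servo_tool([
  {"linear":[-15,-240,0],"roll":0,"gripper":0},
  {"linear":[-15,-240,0],"roll":0,"gripper":0},
  {"linear":[-15,-240,0],"roll":0,"gripper":0},
  {"linear":[-15,-240,0],"roll":0,"gripper":0},
  {"linear":[-15,-240,0],"roll":0,"gripper":0},
])

```text
t: 1.9
eef_pos: [0.3836, 0.0185, 0.239]
orientation: [-3.141, -0.001, 0.006]
wrist_force: [1.0, -0.4, 0.5]
width: 0.0881
```

Run:
```python
from h import *
c=grab("wrist","w2"); s=state(); print(s["eef_pos"],s["orientation"],s["t"],s["q"])
```

```text
[0.38301419 0.02335141 0.23899353] [-3.13664764e+00 -5.67909287e-04  9.98411230e-03] 1.95 [-0.00844719 -0.31966283  2.17189658  0.00515826  1.28888579  1.5509298 ]
```

Request:
servo_tool([
  {"linear":[-15,-240,0],"roll":0,"gripper":0},
  {"linear":[-15,-240,0],"roll":0,"gripper":0},
  {"linear":[-15,-240,0],"roll":0,"gripper":0},
  {"linear":[-15,-240,0],"roll":0,"gripper":0},
  {"linear":[-15,-240,0],"roll":0,"gripper":0},
])

```text
t: 2.45
eef_pos: [0.3675, 0.2586, 0.2391]
orientation: [-3.141, -0.001, 0.007]
wrist_force: [0.2, -1.3, 0.2]
width: 0.0881
```

Run:
```python
from h import *
c=grab("wrist","w3"); s=state(); print(s["eef_pos"],s["orientation"],s["t"],s["q"])
```

```text
[0.36727595 0.26329941 0.2392634 ] [-3.13615576e+00 -5.90136399e-04  8.96995267e-03] 2.5 [ 0.56359776 -0.17262753  2.05825384  0.00453894  1.2526045   2.12400977]
```

View pics/w2.png

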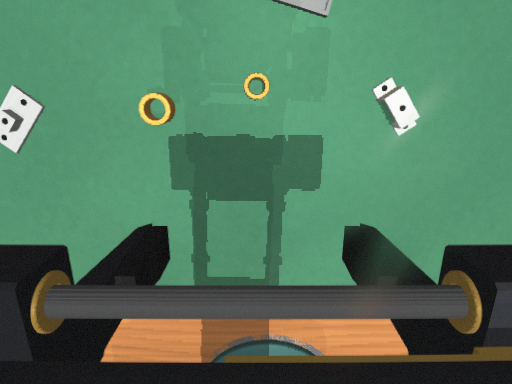

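View pics/w3.png

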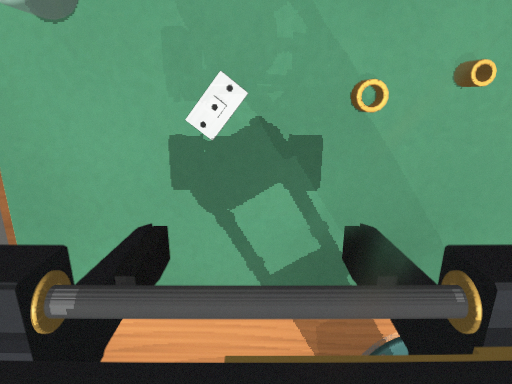

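```bash
cat >> h.py <<'E'
def white(img,smax=60,vmin=130):
    h=cv2.cvtColor(img,cv2.COLOR_BGR2HSV)
    return ((h[...,1]<smax)&(h[...,2]>vmin)).astype(np.uint8)*255
def gold(img):
    h=cv2.cvtColor(img,cv2.COLOR_BGR2HSV)
    return ((h[...,0]>12)&(h[...,0]<32)&(h[...,1]>120)&(h[...,2]>80)).astype(np.uint8)*255
def pick(mask,near,amin=60,rmax=60):
    cs=[k for k in cv2.findContours(mask,cv2.RETR_EXTERNAL,cv2.CHAIN_APPROX_NONE)[0] if cv2.contourArea(k)>amin]
    f=lambda k:np.linalg.norm(np.array(cv2.minEnclosingCircle(k)[0])-near)
    cs.sort(key=f)
    return cs[0] if cs and f(cs[0])<rmax else None
def rectw(c,k,z):
    W=onz(c,k.reshape(-1,2)+0.0,z)[:,:2]*1000
    (x,y),(w,h),a=cv2.minAreaRect(W.astype(np.float32))
    if w<h: w,h,a=h,w,a+90
    a=(a+90)%180-90
    return x,y,w,h,a   # mm, angle of long side deg
def crop(c,x0,y0,x1,y1,f,name):
    cv2.imwrite(f"pics/{name}.png",cv2.resize(c["img"][y0:y1,x0:x1],None,fx=f,fy=f,interpolation=cv2.INTER_CUBIC))
E
python3 - <<'E'
from h import *
c=grab("wrist")
k=pick(white(c["img"]),(216,105)); print(rectw(c,k,.006),cv2.boundingRect(k))
h=cv2.cvtColor(c["img"],cv2.COLOR_BGR2HSV); print(h[75,222],h[90,225],h[105,150])
crop(c,150,50,290,150,5,"w3c")
t=grab("top"); k=pick(white(t["img"]),(160,231)); print(rectw(t,k,.006))
print(onz(c,[[214,107]],.020),onz(c,[[214,107]],.006))
E
```

```text
(424.2474365234375, 305.2158508300781, 70.2455825805664, 40.3498420715332, -37.85612869262695) (190, 70, 63, 70)
[ 70   7 232] [ 75   2 242] [ 73 110 156]
(438.8030090332031, 293.7790222167969, 43.713138580322266, 36.12242889404297, 51.903404235839844)
[[0.4233796  0.31155834 0.02      ]] [[0.42271025 0.3134195  0.006     ]]
```

View pics/w3c.png

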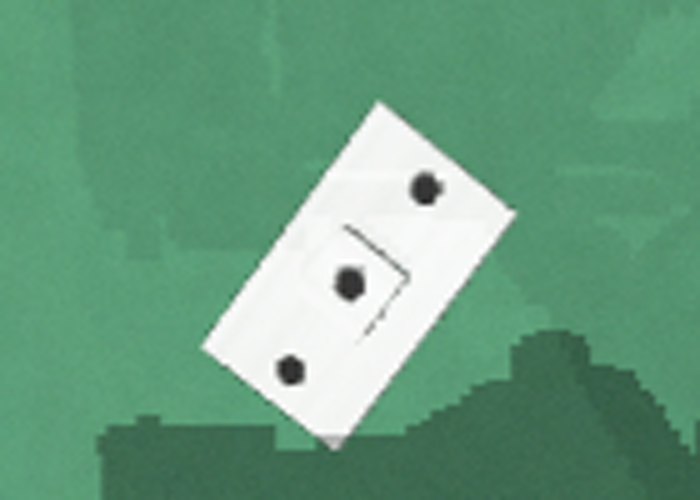

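```bash
cat >> h.py <<'E'
def go(x,y,z,yaw,pose=None):
    """mm, deg -> tool increments from current pose"""
    s=state(); R=toolR(s); p=np.asarray(s["eef_pos"])*1000
    d=R.T@(np.array([x,y,z])-p); cy=np.degrees(s["orientation"][2])
    dy=(yaw-cy+180)%360-180
    print("t",round(float(s["t"]),2),"pos",p.round(1),"yaw",round(cy,2),"inc",d.round(1),"roll",round(-dy,2),"dist",np.linalg.norm(d).round(0))
E
python3 -c "
from h import *
go(424.2,305.2,60,52.1)"
```

```text
t 2.6 pos [367.5 258.  238.7] yaw 0.6 inc [ 57.2 -46.6 178.7] roll -51.5 dist 193.0
```

Request:
servo_tool([
  {"linear":[57,-46.5,150],"roll":-42,"gripper":0},
  {"linear":[57,-46.5,150],"roll":-42,"gripper":0},
  {"linear":[57,-46.5,150],"roll":-42,"gripper":0},
  {"linear":[57,-46.5,150],"roll":-42,"gripper":0},
  {"linear":[57,-46.5,150],"roll":-42,"gripper":0},
])

```text
t: 3.1
eef_pos: [0.4235, 0.3004, 0.0848]
orientation: [-3.141, 0.007, 0.743]
wrist_force: [-0.6, 0.1, 0.6]
width: 0.0884
```

Request:
servo_tool([
  {"linear":[0,0,40],"roll":-9.5,"gripper":0},
  {"linear":[0,0,40],"roll":-9.5,"gripper":0},
  {"linear":[0,0,40],"roll":-9.5,"gripper":0},
])

```text
t: 3.4
eef_pos: [0.4239, 0.3014, 0.0482]
orientation: [-3.141, 0.003, 0.9]
wrist_force: [1.0, -0.1, -0.2]
width: 0.0879
```

Run:
```python
from h import *
c=grab("wrist","w4"); go(424.2,305.2,7.5,52.1)
print(onz(c,[[0,0]],0),proj(c,[[.4242,.3052,.02]]))
```

```text
t 3.45 pos [424.9 302.3  49.4] yaw 51.61 inc [ 1.8 -2.4 41.9] roll -0.49 dist 42.0
[[0.38950459 0.48468209 0.        ]] [[251.31111915 215.31847357]]
```

View pics/w4.png

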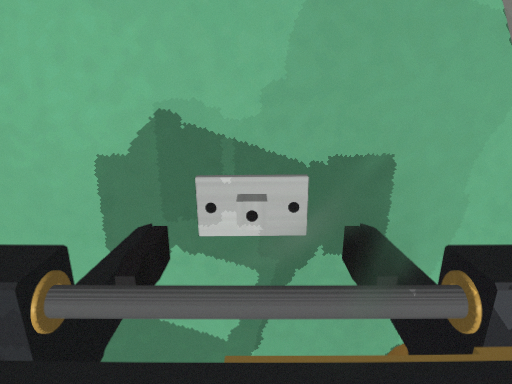

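Request:
servo_tool([
  {"linear":[2.4,-2.2,15],"roll":-0.4,"gripper":0},
  {"linear":[2.4,-2.2,28],"roll":-0.4,"gripper":0},
  {"linear":[2.4,-2.2,36],"roll":-0.4,"gripper":0},
  {"linear":[2.4,-2.2,41],"roll":-0.4,"gripper":0},
  {"linear":[2.4,-2.2,41],"roll":-0.4,"gripper":0},
])

```text
t: 3.95
eef_pos: [0.4233, 0.3061, 0.0066]
orientation: [-3.141, 0.002, 0.912]
wrist_force: [0.1, -0.3, 0.5]
width: 0.0882
```

Run:
```python
from h import *
c=grab("wrist","w5"); go(424.2,305.2,7.5,52.1)
```

```text
t 4.0 pos [423.8 306.3   7.1] yaw 52.24 inc [-0.6  1.  -0.4] roll 0.14 dist 1.0
```

View pics/w5.png

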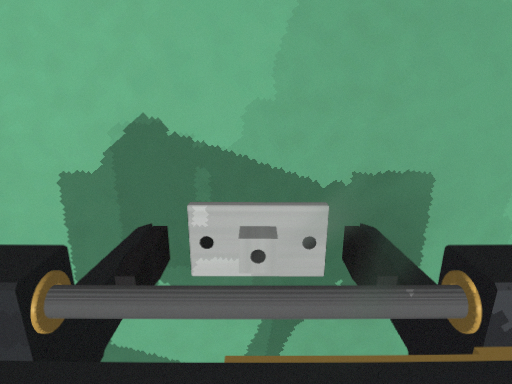

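Request:
servo_tool([
  {"linear":[0,1,-0.8],"roll":0,"gripper":255},
  {"linear":[0,1,-0.8],"roll":0,"gripper":255},
  {"linear":[0,1,-0.8],"roll":0,"gripper":255},
  {"linear":[0,1,-0.8],"roll":0,"gripper":255},
  {"linear":[0,1,-0.8],"roll":0,"gripper":255},
], squeeze=25)

```text
t: 4.5
eef_pos: [0.4252, 0.306, 0.0087]
orientation: [3.141, -0.0, 0.912]
wrist_force: [0.8, 0.0, -0.2]
width: 0.0505
```

Request:
servo_tool([
  {"linear":[0,0,0],"roll":0,"gripper":255},
  {"linear":[0,0,0],"roll":0,"gripper":255},
  {"linear":[0,0,0],"roll":0,"gripper":255},
  {"linear":[0,0,0],"roll":0,"gripper":255},
])

```text
t: 4.9
eef_pos: [0.425, 0.3059, 0.0085]
orientation: [-3.142, 0.0, 0.912]
wrist_force: [-0.8, 0.7, 0.9]
width: 0.0184
```

Request:
servo_tool([
  {"linear":[0,0,-20],"roll":0,"gripper":255},
  {"linear":[0,0,-50],"roll":0,"gripper":255},
  {"linear":[0,0,-90],"roll":0,"gripper":255},
  {"linear":[0,0,-130],"roll":0,"gripper":255},
  {"linear":[0,0,-150],"roll":0,"gripper":255},
])

```text
t: 5.4
eef_pos: [0.4265, 0.3069, 0.1622]
orientation: [3.14, -0.005, 0.912]
wrist_force: [1.1, 1.0, -0.9]
width: 0.0182
```

Run:
```python
from h import *
c=grab("wrist","w6"); go(570,-100,180,74)
t=grab("top"); 
for n,p,z in (("kit",(267,176),.01),("long",(183,168),.01)):
    h=cv2.cvtColor(t["img"],cv2.COLOR_BGR2HSV); m=((h[...,1]<70)).astype(np.uint8)*255
    k=pick(m,p); print(n,rectw(t,k,z))
k=pick(m,(341,173)); (x,y),r=cv2.minEnclosingCircle(k);print(onz(t,[[x,y]],.012),r*2*1.5/488, cv2.fitEllipse(k))
```

```text
t 5.45 pos [427.9 307.8 164.8] yaw 52.24 inc [-235.2  362.1  -16.2] roll -21.76 dist 432.0
kit (603.3488159179688, -22.146987915039062, 116.5147933959961, 105.43159484863281, -15.470588684082031)
long (626.1124877929688, 244.482421875, 140.49180603027344, 81.1025390625, 76.7755126953125)
[[ 0.61860438 -0.25846406  0.012     ]] 0.11832292744370758 ((340.61651611328125, 172.56451416015625), (36.83589553833008, 37.74595642089844), 126.69935607910156)
```

View pics/w6.png

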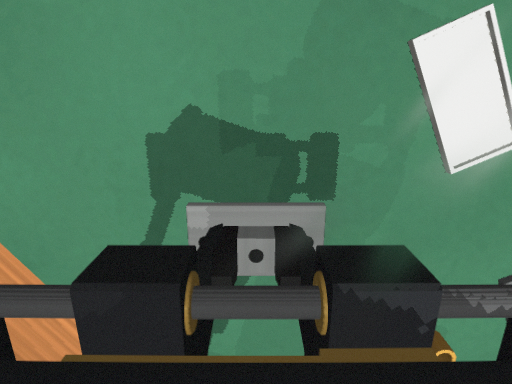

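Request:
servo_tool([
  {"linear":[-116,182,-10],"roll":-11,"gripper":255},
  {"linear":[-116,182,-10],"roll":-11,"gripper":255},
  {"linear":[-116,182,-10],"roll":-11,"gripper":255},
  {"linear":[-116,182,-10],"roll":-11,"gripper":255},
  {"linear":[-116,182,-10],"roll":-11,"gripper":255},
])

```text
t: 6.0
eef_pos: [0.4975, 0.0991, 0.1664]
orientation: [-3.14, 0.003, 1.101]
wrist_force: [-0.7, 0.7, -1.5]
width: 0.018
```

Run:
```python
from h import *
c=grab("wrist","w7"); go(570,-100,170,74)
```

```text
t 6.05 pos [498.2  97.8 166.5] yaw 63.05 inc [-143.8  153.6   -3. ] roll -10.95 dist 210.0
```

Request:
servo_tool([
  {"linear":[-144,154,-3],"roll":-11,"gripper":255},
  {"linear":[-144,154,-3],"roll":-11,"gripper":255},
  {"linear":[-144,154,-3],"roll":-11,"gripper":255},
  {"linear":[-144,154,-3],"roll":-11,"gripper":255},
  {"linear":[-144,154,-3],"roll":-11,"gripper":255},
])

```text
t: 6.55
eef_pos: [0.5708, -0.0985, 0.1695]
orientation: [-3.14, 0.001, 1.293]
wrist_force: [0.5, 0.4, -1.5]
width: 0.0176
```

Run:
```python
from h import *
c=grab("wrist","w8"); go(604,-23,60,74)
```

```text
t 6.6 pos [571.  -98.9 169.5] yaw 74.05 inc [ 82.2  11.  109.4] roll 0.05 dist 137.0
```

View pics/w8.png

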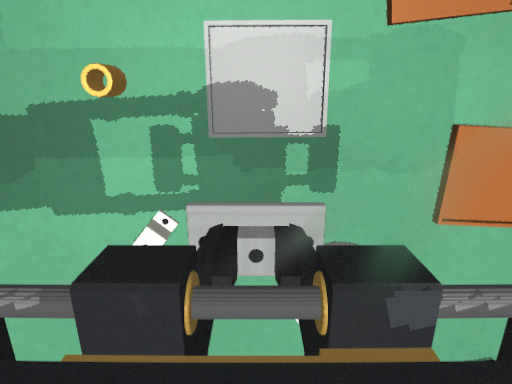

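```bash
cat >> h.py <<'E'
def lowsat(img,s=60,vmin=60):
    h=cv2.cvtColor(img,cv2.COLOR_BGR2HSV)
    return ((h[...,1]<s)&(h[...,2]>vmin)).astype(np.uint8)*255
E
python3 - <<'E'
from h import *
c=read_camera("wrist")
k=pick(lowsat(c["img"]),(268,80)); r=rectw(c,k,.010); print(r,cv2.boundingRect(k))
print(rectw(c,k,.0))
x,y,w,h,a=r; go(x,y,60,a+90)
E
```

```text
(603.4026489257812, -22.389938354492188, 112.62808990478516, 102.35057067871094, -15.373062133789062) (203, 19, 129, 119)
(603.7781982421875, -22.184349060058594, 116.30947875976562, 105.696044921875, -15.373062133789062)
t 6.65 pos [570.1 -96.7 169.4] yaw 74.05 inc [ 80.6  11.9 109.4] roll -0.58 dist 136.0
```

Request:
servo_tool([
  {"linear":[83,10.5,30],"roll":-0.6,"gripper":255},
  {"linear":[83,10.5,70],"roll":-0.6,"gripper":255},
  {"linear":[83,10.5,110],"roll":-0.6,"gripper":255},
  {"linear":[83,10.5,110],"roll":-0.6,"gripper":255},
  {"linear":[83,10.5,110],"roll":-0.6,"gripper":255},
])

```text
t: 7.15
eef_pos: [0.6004, -0.0164, 0.0592]
orientation: [-3.135, 0.001, 1.308]
wrist_force: [0.1, -0.3, -0.1]
width: 0.0176
```

Run:
```python
from h import *
c=grab("wrist","w9"); go(603.7,-21.2,13.5,74.6)
```

```text
t 7.2 pos [602.6 -17.2  61.7] yaw 74.9 inc [-3.6  2.1 48.2] roll 0.3 dist 48.0
```

View pics/w9.png

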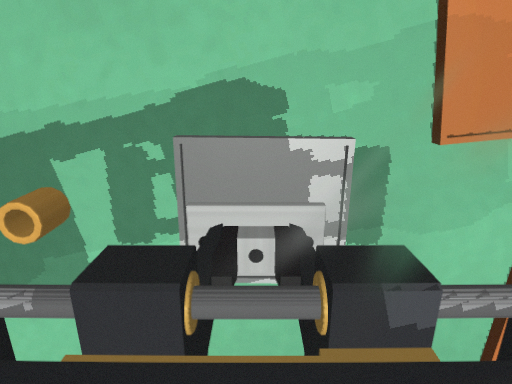

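Run:
```python
from h import *
for i in range(3):
    c=read_camera("wrist"); go(603.7,-21.2,13.5,74.6)
cv2.imwrite("pics/w10.png",c["img"])
print(proj(c,[[.6034,-.0224,.01],[.6034,-.0224,.004]]))
# plate held: boss hole top at TCP z+ ~11.4mm
print(onz(c,[[256,256]],.06+.0114)*1000)
```

```text
t 7.25 pos [604.1 -17.8  63.3] yaw 74.86 inc [-3.4  0.4 49.8] roll 0.26 dist 50.0
t 7.3 pos [604.9 -18.2  64.2] yaw 74.84 inc [-3.2 -0.6 50.7] roll 0.24 dist 51.0
t 7.35 pos [605.2 -18.5  64.5] yaw 74.82 inc [-3. -1. 51.] roll 0.22 dist 51.0
[[254.22660672 211.39953067]
 [254.23921275 208.26858713]]
[[604.42210708 -22.27928792  71.4       ]]
```

View pics/w10.png

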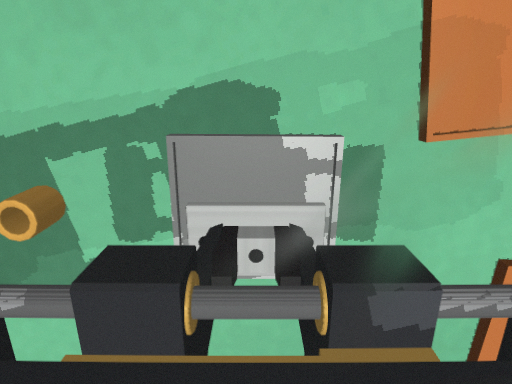

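Run:
```python
from h import *
for i in range(5):
    c=read_camera("wrist"); go(603.7,-21.2,13.5,74.6); s=state(); print(s["q"].round(4),s["joint_vel"].round(3))
```

```text
t 7.4 pos [605.2 -18.6  64.5] yaw 74.8 inc [-2.9 -1.  51. ] roll 0.2 dist 51.0
[-7.1900e-02  2.9390e-01  1.9121e+00  1.0000e-04  9.3060e-01  1.9340e-01] [-0.004  0.001  0.006  0.    -0.003  0.001]
t 7.45 pos [604.9 -18.7  64.2] yaw 74.8 inc [-2.8 -0.8 50.7] roll 0.2 dist 51.0
[-0.0721  0.2941  1.9124 -0.      0.9305  0.1933] [-0.001  0.007  0.009 -0.002 -0.002 -0.   ]
t 7.5 pos [604.6 -18.7  63.8] yaw 74.79 inc [-2.7 -0.4 50.3] roll 0.19 dist 50.0
[-0.0721  0.2945  1.9129  0.      0.9305  0.1933] [-0.     0.008  0.007  0.001 -0.001 -0.002]
t 7.55 pos [604.2 -18.7  63.3] yaw 74.8 inc [-2.6 -0.  49.8] roll 0.2 dist 50.0
[-0.0721  0.2949  1.9133 -0.      0.9304  0.1933] [ 0.002  0.01   0.007 -0.001 -0.002 -0.   ]
t 7.6 pos [603.9 -18.6  62.9] yaw 74.8 inc [-2.6  0.3 49.4] roll 0.2 dist 49.0
[-0.072   0.2954  1.9136  0.      0.9304  0.1933] [ 0.002  0.009  0.008 -0.001 -0.001 -0.   ]
```

Request:
servo_tool([
  {"linear":[-2.6,0.2,10],"roll":0.2,"gripper":255},
  {"linear":[-2.6,0.2,20],"roll":0.2,"gripper":255},
  {"linear":[-2.6,0.2,28],"roll":0.2,"gripper":255},
  {"linear":[-2.6,0.2,34],"roll":0.2,"gripper":255},
  {"linear":[-2.6,0.2,36],"roll":0.2,"gripper":255},
])

```text
t: 8.1
eef_pos: [0.6016, -0.0206, 0.0238]
orientation: [-3.139, 0.0, 1.303]
wrist_force: [-0.2, 0.3, -0.9]
width: 0.0177
```

Run:
```python
from h import *
for i in range(8):
    c=read_camera("wrist")
    if i%2: go(603.7,-21.2,13.5,74.6)
print(onz(c,[[256,256]],state()["eef_pos"][2]+.0114)*1000)
cv2.imwrite("pics/w11.png",c["img"])
```

```text
t 8.2 pos [602.3 -20.6  24.7] yaw 74.64 inc [-0.2  1.6 11.2] roll 0.04 dist 11.0
t 8.3 pos [602.9 -20.6  25.6] yaw 74.64 inc [-0.3  0.9 12.1] roll 0.04 dist 12.0
t 8.4 pos [603.2 -20.7  26. ] yaw 74.64 inc [-0.4  0.6 12.5] roll 0.04 dist 13.0
t 8.5 pos [603.1 -20.7  26. ] yaw 74.64 inc [-0.3  0.7 12.5] roll 0.04 dist 13.0
[[603.30914375 -22.51404601  37.40206441]]
```

View pics/w11.png

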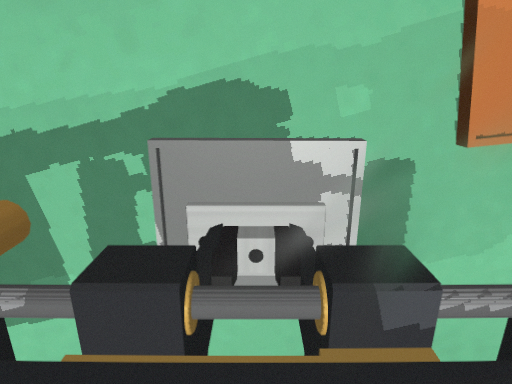

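Request:
servo_tool([
  {"linear":[0,0,3],"roll":0,"gripper":255},
  {"linear":[0,0,6],"roll":0,"gripper":255},
  {"linear":[0,0,9],"roll":0,"gripper":255},
  {"linear":[0,0,11],"roll":0,"gripper":255},
  {"linear":[0,0,11],"roll":0,"gripper":255},
])

```text
t: 9.0
eef_pos: [0.6022, -0.0207, 0.0139]
orientation: [-3.14, 0.0, 1.303]
wrist_force: [0.7, 0.6, -0.9]
width: 0.0175
```

Request:
servo_tool([
  {"linear":[0,0,0.5],"roll":0,"gripper":255},
  {"linear":[0,0,1],"roll":0,"gripper":255},
  {"linear":[0,0,1.5],"roll":0,"gripper":255},
  {"linear":[0,0,1.5],"roll":0,"gripper":255},
])

```text
t: 9.4
eef_pos: [0.6027, -0.0207, 0.013]
orientation: [3.142, -0.0, 1.303]
wrist_force: [0.9, -0.5, -1.4]
width: 0.0177
```

Request:
servo_tool([
  {"linear":[0,0,0.5],"roll":0,"gripper":255},
  {"linear":[0,0,1],"roll":0,"gripper":255},
  {"linear":[0,0,1],"roll":0,"gripper":255},
])

```text
t: 9.7
eef_pos: [0.6028, -0.0207, 0.0125]
orientation: [3.141, -0.0, 1.303]
wrist_force: [-1.9, 0.1, 2.9]
width: 0.0179
```

Request:
servo_tool([
  {"linear":[0,0,0],"roll":0,"gripper":150},
  {"linear":[0,0,0],"roll":0,"gripper":150},
  {"linear":[0,0,0],"roll":0,"gripper":150},
  {"linear":[0,0,0],"roll":0,"gripper":150},
])

```text
t: 10.1
eef_pos: [0.6027, -0.0207, 0.0119]
orientation: [3.142, -0.0, 1.303]
wrist_force: [-0.9, -0.4, -0.2]
width: 0.0362
```

Request:
servo_tool([
  {"linear":[0,0,-10],"roll":0,"gripper":150},
  {"linear":[0,0,-30],"roll":0,"gripper":150},
  {"linear":[0,0,-70],"roll":0,"gripper":150},
  {"linear":[0,0,-120],"roll":0,"gripper":0},
  {"linear":[0,0,-150],"roll":0,"gripper":0},
])

```text
t: 10.6
eef_pos: [0.6044, -0.0208, 0.1668]
orientation: [3.136, -0.001, 1.303]
wrist_force: [0.3, -0.1, 0.3]
width: 0.0505
```

Run:
```python
from h import *
c=grab("wrist","w12"); go(440,-150,180,60)
```

```text
t 10.65 pos [607.4 -21.  172.1] yaw 74.64 inc [-168.7 -127.1  -10. ] roll 14.64 dist 211.0
```

View pics/w12.png

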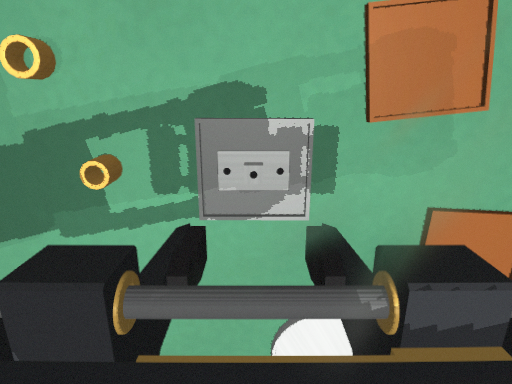

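Request:
servo_tool([
  {"linear":[-180,-152,-10],"roll":42,"gripper":0},
  {"linear":[-180,-152,-10],"roll":42,"gripper":0},
  {"linear":[-180,-152,-10],"roll":42,"gripper":0},
  {"linear":[-180,-152,-10],"roll":42,"gripper":0},
  {"linear":[-180,-152,-10],"roll":42,"gripper":0},
])

```text
t: 11.15
eef_pos: [0.406, -0.1548, 0.1723]
orientation: [3.141, 0.0, 0.564]
wrist_force: [-0.0, 0.1, 0.7]
width: 0.0881
```

Run:
```python
from h import *
for i in range(3): c=read_camera("wrist")
cv2.imwrite("pics/w13.png",c["img"]); go(376,-176,172,30)
t=grab("top"); crop(t,200,110,340,260,5,"t2")
```

```text
t 11.3 pos [ 407.3 -154.9  172.6] yaw 32.49 inc [-37.8   1.    0.5] roll 2.49 dist 38.0
```

View pics/w13.png

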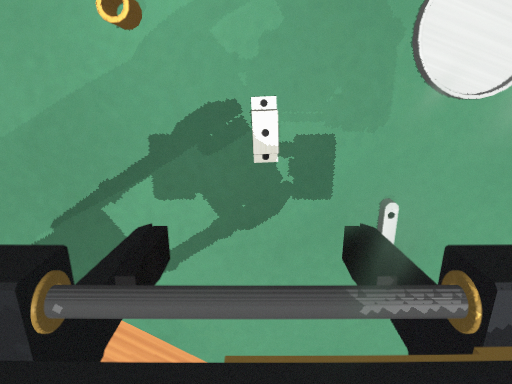

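```bash
cat >> h.py <<'E'
def dots(img,x0,y0,x1,y1,amin=6,amax=200,thr=70):
    g=cv2.cvtColor(img[y0:y1,x0:x1],cv2.COLOR_BGR2GRAY).astype(float)
    m=(g<thr).astype(np.uint8)
    n,l,st,ce=cv2.connectedComponentsWithStats(m)
    out=[]
    for i in range(1,n):
        if amin<=st[i,4]<=amax:
            ys,xs=np.where(cv2.dilate((l==i).astype(np.uint8),np.ones((3,3)))>0)
            w=np.clip(150-g[ys,xs],0,None); out.append((round((xs*w).sum()/w.sum()+x0,2),round((ys*w).sum()/w.sum()+y0,2),int(st[i,4])))
    return out
E
python3 - <<'E'
from h import *
c=read_camera("wrist"); D=dots(c["img"],245,90,285,170); print(D)
D.sort(key=lambda d:d[1])
if len(D)==3:
    f1=onz(c,[D[0][:2]],.004)[0]*1000; f2=onz(c,[D[2][:2]],.004)[0]*1000; m=onz(c,[D[1][:2]],.024)[0]*1000
    print(f1,f2,(f1+f2)/2,m,np.degrees(np.arctan2(*(f1-f2)[1::-1])),np.linalg.norm(f1-f2))
k=pick(white(c["img"]),(265,130)); print(rectw(c,k,.0),cv2.boundingRect(k))
# plate from w12: 
crop(c,225,80,305,180,6,"w13c")
go(437,-141,60,32)
E
```

```text
[(np.float64(262.81), np.float64(106.49), 26), (np.float64(264.21), np.float64(136.28), 31), (np.float64(264.4), np.float64(159.89), 25)]
[ 462.48882126 -128.46082863    4.        ] [ 419.43565717 -158.31054356    4.        ] [ 440.96223921 -143.38568609    4.        ] [ 441.20510132 -143.29751422   24.        ] 34.73442917957607 52.38874325365604
(441.1114196777344, -144.0550537109375, 65.47931671142578, 26.20573616027832, 34.69657516479492) (250, 100, 28, 67)
t 11.4 pos [ 409.1 -154.1  172.6] yaw 32.67 inc [ 30.4   3.9 112.7] roll 0.67 dist 117.0
```

View pics/w13c.png

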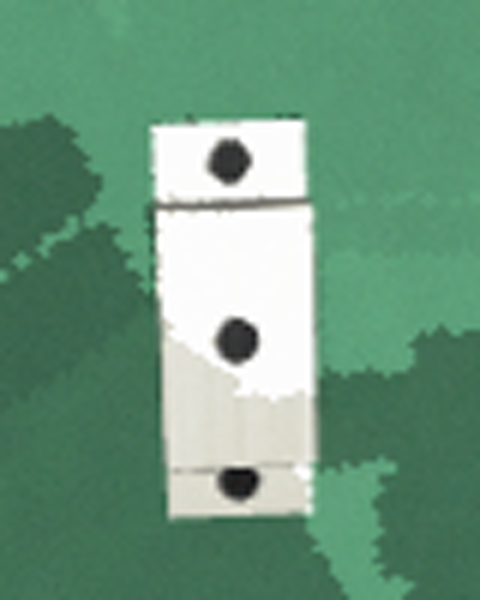

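View pics/t2.png

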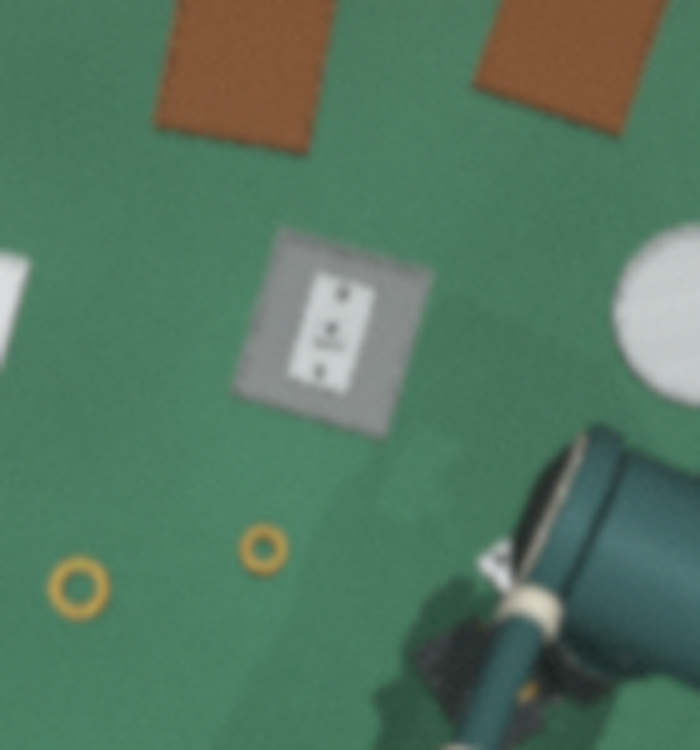

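Request:
servo_tool([
  {"linear":[33,8,45],"roll":-2.2,"gripper":0},
  {"linear":[33,8,85],"roll":-2.2,"gripper":0},
  {"linear":[33,8,110],"roll":-2.2,"gripper":0},
  {"linear":[33,8,118],"roll":-2.2,"gripper":0},
  {"linear":[33,8,118],"roll":-2.2,"gripper":0},
])

```text
t: 11.9
eef_pos: [0.4404, -0.1419, 0.0528]
orientation: [-3.139, 0.002, 0.61]
wrist_force: [0.6, 1.0, 0.4]
width: 0.0883
```

Run:
```python
from h import *
for i in range(6):
    c=read_camera("wrist")
    if i>1: go(441.1,-143.4,4,34.7)
cv2.imwrite("pics/w14.png",c["img"])
```

```text
t 12.05 pos [ 442.4 -143.3   55.7] yaw 34.88 inc [-1.2 -0.8 51.6] roll 0.18 dist 52.0
t 12.1 pos [ 442.4 -143.4   55.8] yaw 34.86 inc [-1.1 -0.9 51.8] roll 0.16 dist 52.0
t 12.15 pos [ 442.2 -143.5   55.8] yaw 34.85 inc [-1.  -0.9 51.8] roll 0.15 dist 52.0
t 12.2 pos [ 441.9 -143.5   55.7] yaw 34.84 inc [-0.8 -0.7 51.7] roll 0.14 dist 52.0
```

View pics/w14.png

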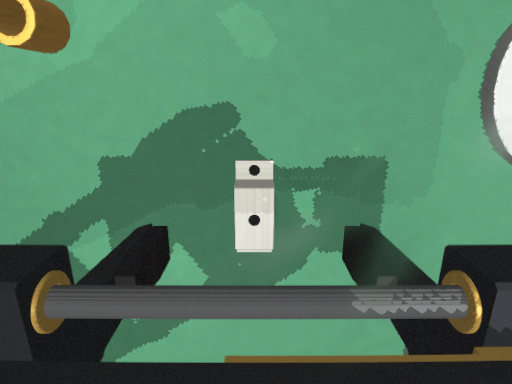

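Request:
servo_tool([
  {"linear":[-0.7,-0.5,18],"roll":0.1,"gripper":0},
  {"linear":[-0.7,-0.5,33],"roll":0.1,"gripper":0},
  {"linear":[-0.7,-0.5,43],"roll":0.1,"gripper":80},
  {"linear":[-0.7,-0.5,48],"roll":0.1,"gripper":80},
  {"linear":[-0.7,-0.5,50],"roll":0.1,"gripper":80},
])

```text
t: 12.7
eef_pos: [0.4397, -0.143, 0.004]
orientation: [-3.142, 0.0, 0.606]
wrist_force: [0.0, 0.5, -0.5]
width: 0.0662
```

Run:
```python
from h import *
for i in range(4):
    c=read_camera("wrist")
    if i>1: go(441.1,-143.4,5,34.7)
```

```text
t 12.85 pos [ 440.1 -143.1    4.4] yaw 34.74 inc [ 0.6  0.8 -0.6] roll 0.04 dist 1.0
t 12.9 pos [ 440.2 -143.1    4.5] yaw 34.74 inc [ 0.6  0.7 -0.5] roll 0.04 dist 1.0
```

Request:
servo_tool([
  {"linear":[0.5,0,-0.5],"roll":0,"gripper":255},
  {"linear":[0.5,0,-0.5],"roll":0,"gripper":255},
  {"linear":[0.5,0,-0.5],"roll":0,"gripper":255},
  {"linear":[0.5,0,-0.5],"roll":0,"gripper":255},
  {"linear":[0.5,0,-0.5],"roll":0,"gripper":255},
], squeeze=20)

```text
t: 13.4
eef_pos: [0.4402, -0.1427, 0.0046]
orientation: [3.141, -0.0, 0.606]
wrist_force: [0.4, 0.0, 0.2]
width: 0.0234
```

Request:
servo_tool([
  {"linear":[0,0,0],"roll":0,"gripper":255},
  {"linear":[0,0,0],"roll":0,"gripper":255},
])

```text
t: 13.6
eef_pos: [0.4402, -0.1427, 0.0046]
orientation: [3.142, -0.0, 0.606]
wrist_force: [-0.6, -0.1, 0.6]
width: 0.0235
```

Request:
servo_tool([
  {"linear":[0,0,-20],"roll":0,"gripper":255},
  {"linear":[0,0,-55],"roll":8,"gripper":255},
  {"linear":[0,0,-95],"roll":16,"gripper":255},
  {"linear":[0,0,-130],"roll":24,"gripper":255},
  {"linear":[0,0,-140],"roll":32,"gripper":255},
])

```text
t: 14.1
eef_pos: [0.4426, -0.1436, 0.1489]
orientation: [3.139, -0.007, 0.042]
wrist_force: [-0.0, 0.4, -0.6]
width: 0.0235
```

Run:
```python
from h import *
for i in range(3):
    c=read_camera("wrist")
go(516,2,145,-15.4)
cv2.imwrite("pics/w15.png",c["img"])
```

```text
t 14.25 pos [ 440.5 -142.8  145.1] yaw 2.91 inc [ 8.280e+01 -1.408e+02  1.000e-01] roll 18.31 dist 163.0
```

View pics/w15.png

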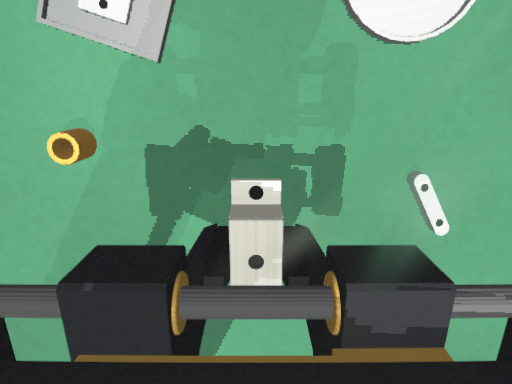

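Request:
servo_tool([
  {"linear":[83,-141,0],"roll":18.3,"gripper":255},
  {"linear":[83,-141,0],"roll":18.3,"gripper":255},
  {"linear":[83,-141,0],"roll":18.3,"gripper":255},
  {"linear":[83,-141,0],"roll":18.3,"gripper":255},
  {"linear":[83,-141,0],"roll":18.3,"gripper":255},
])

```text
t: 14.75
eef_pos: [0.5162, 0.005, 0.1424]
orientation: [-3.141, 0.003, -0.265]
wrist_force: [0.4, 0.2, -1.2]
width: 0.0235
```

Run:
```python
from h import *
for i in range(5):
    c=read_camera("wrist")
go(516,2,145,-15.4)
cv2.imwrite("pics/w16.png",c["img"])
s=state(); z=s["eef_pos"][2]
print(dots(c["img"],200,20,330,180),dots(c["img"],235,180,280,280))
crop(c,190,20,340,180,5,"w16c")
```

```text
t 15.0 pos [515.1   1.2 143.4] yaw -15.57 inc [ 0.7 -1.  -1.6] roll -0.17 dist 2.0
[(np.float64(254.06), np.float64(34.44), 43), (np.float64(254.12), np.float64(67.66), 44), (np.float64(310.89), np.float64(70.82), 9), (np.float64(254.35), np.float64(101.41), 36)] [(np.float64(255.75), np.float64(192.26), 138), (np.float64(255.6), np.float64(261.54), 146)]
```

View pics/w16.png

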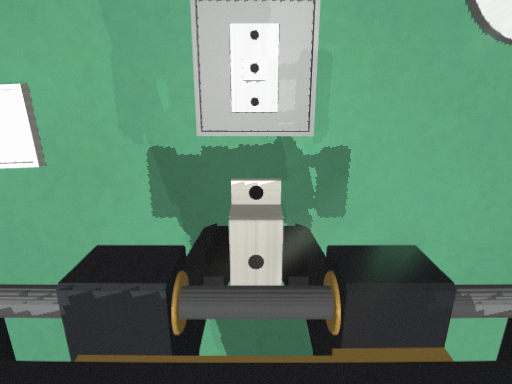

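View pics/w16c.png

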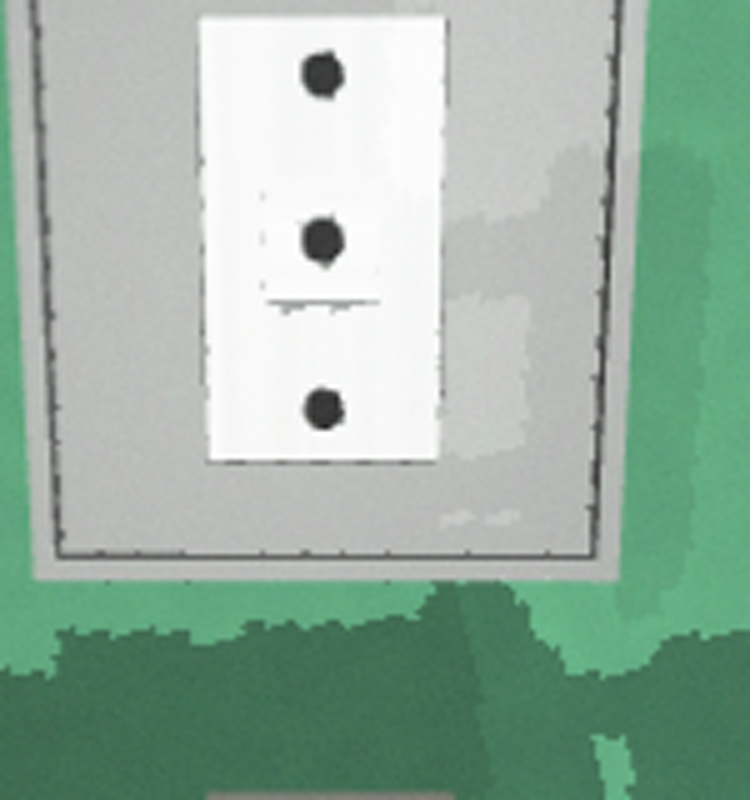

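Run:
```python
from h import *
c=read_camera("wrist"); s=state(); p=s["eef_pos"]*1000; R=toolR(s)
A=sorted([d for d in dots(c["img"],235,20,275,125)],key=lambda d:d[1]); B=sorted(dots(c["img"],235,180,280,280),key=lambda d:d[1])
print(A,B,p)
a=onz(c,[A[0][:2]],.010)[0]*1000; b=onz(c,[A[2][:2]],.010)[0]*1000; m=onz(c,[A[1][:2]],.024)[0]*1000
yaw=np.degrees(np.arctan2(*(a-b)[1::-1])); P=(a+b)/2
print("plate",P,m,np.linalg.norm(a-b),yaw)
z=p[2]/1000-.0046
f=onz(c,[B[0][:2]],z+.004)[0]*1000; g=onz(c,[B[1][:2]],z+.024)[0]*1000
print("saddle foot,bridge rel TCP in tool axes",R.T@(f-p),R.T@(g-p), np.degrees(np.arctan2(*(f-g)[1::-1])),np.degrees(s["orientation"][2]))
d=R.T@(P-g); print("shift saddle->plate tool axes",d)
k=pick(white(c["img"],30,225),(254,68)); print(rectw(c,k,.010))
```

```text
[(np.float64(253.82), np.float64(35.06), 41), (np.float64(253.76), np.float64(68.18), 45), (np.float64(254.17), np.float64(101.75), 36)] [(np.float64(255.75), np.float64(192.25), 139), (np.float64(255.6), np.float64(261.53), 146)] [515.3214665    1.13950624 143.79609337]
plate [602.76800361 -21.85562755  10.        ] [602.7872059  -21.73184407  24.        ] 52.19776638096808 -15.306214144782716
saddle foot,bridge rel TCP in tool axes [26.43378139  0.05355852  0.56442687] [ 3.13027377e-01  1.27140250e-02 -1.94004352e+01] -15.716695860895047 -15.603289765046156
shift saddle->plate tool axes [ 90.27609542  -1.45829354 153.07387591]
(602.7047119140625, -21.641483306884766, 68.88790893554688, 39.319862365722656, -15.3460693359375)
```

Request:
servo_tool([
  {"linear":[45,-0.7,20],"roll":-0.3,"gripper":255},
  {"linear":[75,-1.2,45],"roll":-0.3,"gripper":255},
  {"linear":[89,-1.4,70],"roll":-0.3,"gripper":255},
  {"linear":[90,-1.4,83],"roll":-0.3,"gripper":255},
  {"linear":[90,-1.4,83],"roll":-0.3,"gripper":255},
])

```text
t: 15.55
eef_pos: [0.6005, -0.0214, 0.0587]
orientation: [3.14, 0.006, -0.268]
wrist_force: [-1.1, 0.3, -0.8]
width: 0.0238
```

Run:
```python
from h import *
for i in range(9):
    c=read_camera("wrist")
    if i>3: go(602.5,-21.7,16,-15.3)
cv2.imwrite("pics/w17.png",c["img"])
```

```text
t 15.8 pos [603.8 -20.6  63.2] yaw -15.26 inc [-1.1  1.4 47.2] roll 0.04 dist 47.0
t 15.85 pos [603.9 -20.6  63.2] yaw -15.25 inc [-1.2  1.5 47.2] roll 0.05 dist 47.0
t 15.9 pos [603.9 -20.5  63. ] yaw -15.24 inc [-1.1  1.5 47. ] roll 0.06 dist 47.0
t 15.95 pos [603.8 -20.5  62.9] yaw -15.24 inc [-1.1  1.5 46.8] roll 0.06 dist 47.0
t 16.0 pos [603.7 -20.5  62.6] yaw -15.24 inc [-1.   1.5 46.6] roll 0.06 dist 47.0
```

View pics/w17.png

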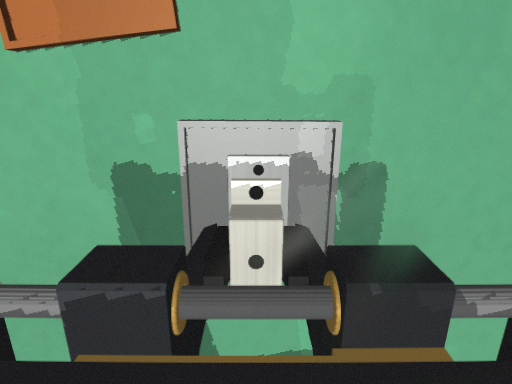

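Request:
servo_tool([
  {"linear":[-0.9,1.4,8],"roll":0,"gripper":255},
  {"linear":[-0.9,1.4,16],"roll":0,"gripper":255},
  {"linear":[-0.9,1.4,22],"roll":0,"gripper":255},
  {"linear":[-0.9,1.4,24],"roll":0,"gripper":255},
  {"linear":[-0.9,1.4,24],"roll":0,"gripper":255},
])

```text
t: 16.5
eef_pos: [0.6014, -0.0217, 0.0365]
orientation: [3.141, 0.002, -0.266]
wrist_force: [-0.1, -0.1, 0.7]
width: 0.0236
```

Run:
```python
from h import *
for i in range(9):
    c=read_camera("wrist")
    if i>5: go(602.5,-21.7,16,-15.3)
cv2.imwrite("pics/w18.png",c["img"])
s=state(); p=s["eef_pos"]*1000; R=toolR(s)
D=sorted(dots(c["img"],235,150,280,280),key=lambda d:d[1]); print(D)
a=onz(c,[D[0][:2]],.010)[0]*1000; z=p[2]/1000-.0046
f=onz(c,[D[1][:2]],z+.004)[0]*1000
print(R.T@(a-p),R.T@(f-p))
```

```text
t 16.85 pos [602.4 -21.8  37.9] yaw -15.26 inc [ 0.  -0.1 21.9] roll 0.04 dist 22.0
t 16.9 pos [602.3 -21.8  37.8] yaw -15.26 inc [ 0.1 -0.1 21.8] roll 0.04 dist 22.0
t 16.95 pos [602.3 -21.8  37.8] yaw -15.26 inc [ 0.2 -0.1 21.8] roll 0.04 dist 22.0
[(np.float64(255.54), np.float64(175.57), 46), (np.float64(255.74), np.float64(192.29), 137), (np.float64(255.62), np.float64(261.53), 143)]
[27.79943947 -0.03803874 27.78923841] [26.58443655  0.07968215  0.61234364]
```

View pics/w18.png

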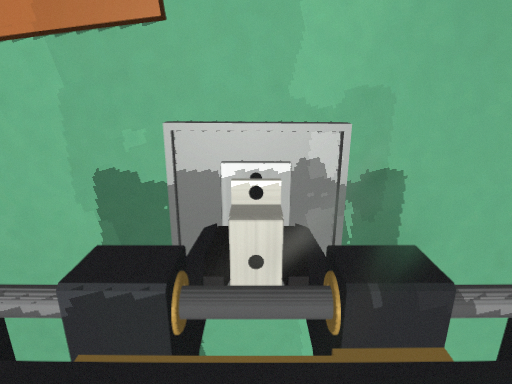

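Request:
servo_tool([
  {"linear":[0.2,0,6],"roll":0,"gripper":255},
  {"linear":[0.2,0,12],"roll":0,"gripper":255},
  {"linear":[0.2,0,17],"roll":0,"gripper":255},
  {"linear":[0.2,0,20],"roll":0,"gripper":255},
  {"linear":[0.2,0,21],"roll":0,"gripper":255},
])

```text
t: 17.45
eef_pos: [0.6017, -0.0217, 0.0156]
orientation: [3.141, 0.001, -0.266]
wrist_force: [0.8, 0.8, -0.5]
width: 0.0234
```

Request:
servo_tool([
  {"linear":[0,0,0.5],"roll":0,"gripper":255},
  {"linear":[0,0,1],"roll":0,"gripper":255},
  {"linear":[0,0,1],"roll":0,"gripper":255},
  {"linear":[0,0,1],"roll":0,"gripper":255},
])

```text
t: 17.85
eef_pos: [0.6025, -0.0218, 0.0157]
orientation: [-3.141, -0.0, -0.266]
wrist_force: [-0.4, 0.7, -0.6]
width: 0.0238
```

Request:
servo_tool([
  {"linear":[0,0,0.5],"roll":0,"gripper":255},
  {"linear":[0,0,1],"roll":0,"gripper":255},
  {"linear":[0,0,1],"roll":0,"gripper":255},
])

```text
t: 18.15
eef_pos: [0.6024, -0.0218, 0.0146]
orientation: [-3.142, -0.0, -0.266]
wrist_force: [-0.6, -0.4, -0.5]
width: 0.0238
```

Request:
servo_tool([
  {"linear":[0,0,0.4],"roll":0,"gripper":255},
  {"linear":[0,0,0.8],"roll":0,"gripper":255},
  {"linear":[0,0,0.8],"roll":0,"gripper":255},
])

```text
t: 18.45
eef_pos: [0.6024, -0.0218, 0.0146]
orientation: [3.142, -0.0, -0.266]
wrist_force: [-1.7, -0.1, 5.7]
width: 0.0234
```

Request:
servo_tool([
  {"linear":[0,0,-0.3],"roll":0,"gripper":140},
  {"linear":[0,0,-0.3],"roll":0,"gripper":140},
  {"linear":[0,0,-0.3],"roll":0,"gripper":140},
  {"linear":[0,0,-0.3],"roll":0,"gripper":140},
])

```text
t: 18.85
eef_pos: [0.6022, -0.0218, 0.0138]
orientation: [3.142, 0.0, -0.266]
wrist_force: [0.2, -0.4, -0.1]
width: 0.0396
```

Request:
servo_tool([
  {"linear":[0,0,-10],"roll":0,"gripper":140},
  {"linear":[0,0,-30],"roll":0,"gripper":140},
  {"linear":[0,0,-70],"roll":0,"gripper":140},
  {"linear":[-20,0,-110],"roll":0,"gripper":0},
  {"linear":[-50,0,-140],"roll":0,"gripper":0},
])

```text
t: 19.35
eef_pos: [0.5561, -0.0089, 0.1577]
orientation: [-3.141, -0.005, -0.267]
wrist_force: [1.4, -1.3, -1.0]
width: 0.0535
```

Run:
```python
from h import *
for i in range(4): c=read_camera("wrist")
cv2.imwrite("pics/w19.png",c["img"]); go(400,10,170,0)
D=sorted(dots(c["img"],200,80,300,220),key=lambda d:d[1]); print(D)
crop(c,180,80,330,220,5,"w19c")
for d in D: print(onz(c,[d[:2]],.014)[0]*1000, onz(c,[d[:2]],.034)[0]*1000,onz(c,[d[:2]],.010)[0]*1000)
```

```text
t 19.55 pos [554.7  -8.6 155.6] yaw -15.24 inc [-154.1   22.7  -14.9] roll -15.24 dist 156.0
[(np.float64(256.55), np.float64(89.66), 34), (np.float64(256.62), np.float64(121.58), 40), (np.float64(256.39), np.float64(148.94), 35), (np.float64(252.66), np.float64(173.93), 93)]
[628.01331215 -28.87652119  14.        ] [627.83165191 -28.8058277   34.        ] [628.04964419 -28.89065989  10.        ]
[601.4406568  -21.74035966  14.        ] [603.08797409 -22.16084325  34.        ] [601.11119334 -21.65626295  10.        ]
[577.59115239 -15.05991267  14.        ] [580.8800146  -15.94020681  34.        ] [576.93337995 -14.88385384  10.        ]
[555.66866908  -5.48570382  14.        ] [560.46644068  -7.02498415  34.        ] [554.70911476  -5.17784776  10.        ]
```

View pics/w19c.png

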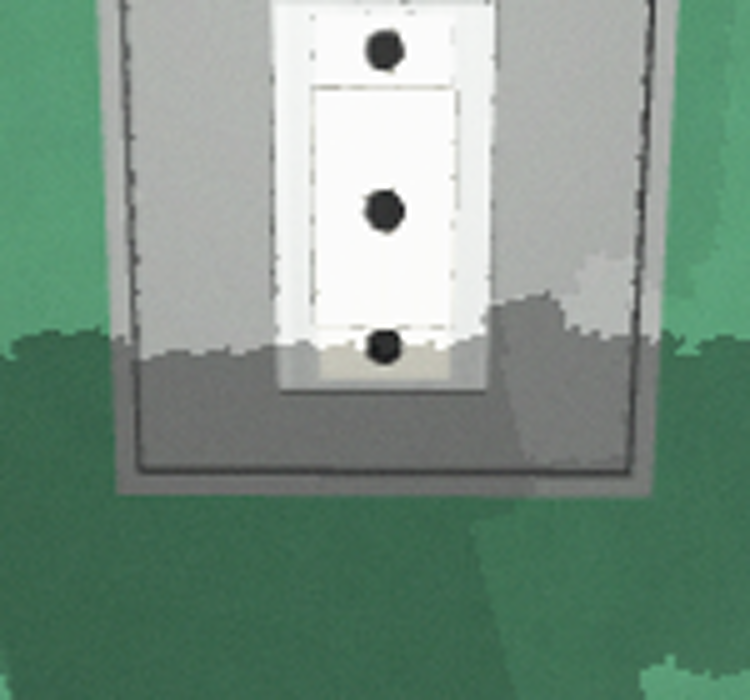

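Request:
servo_tool([
  {"linear":[-167,19,-15],"roll":-15.2,"gripper":0},
  {"linear":[-167,19,-15],"roll":-15.2,"gripper":0},
  {"linear":[-167,19,-15],"roll":-15.2,"gripper":0},
  {"linear":[-167,19,-15],"roll":-15.2,"gripper":0},
  {"linear":[-167,19,-15],"roll":-15.2,"gripper":0},
])

```text
t: 20.05
eef_pos: [0.3853, 0.0172, 0.1674]
orientation: [-3.142, 0.003, -0.001]
wrist_force: [1.1, -0.2, -0.1]
width: 0.0879
```

Run:
```python
from h import *
for i in range(6): c=read_camera("wrist")
cv2.imwrite("pics/w20.png",c["img"]); go(461,17,60,0)
for near in ((256,100),(100,100)):
    k=pick(gold(c["img"]),near,rmax=100)
    if k is not None: print(cv2.boundingRect(k),cv2.contourArea(k))
```

```text
t 20.35 pos [389.1  16.8 168.8] yaw -0.08 inc [ 72.   -0.3 108.8] roll -0.08 dist 130.0
(238, 75, 32, 33) 776.5
(110, 100, 46, 40) 1374.5
```

View pics/w20.png

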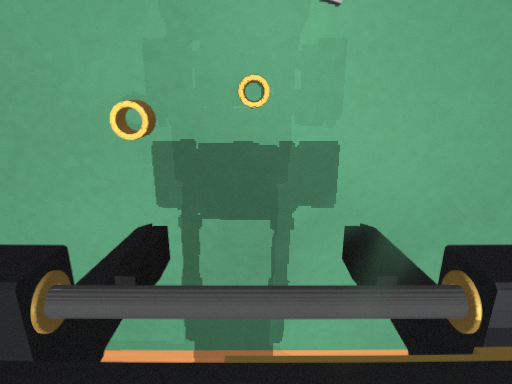

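```bash
cat >> h.py <<'E'
def rim(c,near,z,vmin=205,rmax=60):
    h=cv2.cvtColor(c["img"],cv2.COLOR_BGR2HSV)
    m=((h[...,0]>12)&(h[...,0]<36)&(h[...,1]>90)&(h[...,2]>vmin)).astype(np.uint8)*255
    k=pick(m,near,rmax=rmax,amin=30)
    W=onz(c,cv2.convexHull(k).reshape(-1,2)+0.0,z)[:,:2]*1000
    (x,y),r=cv2.minEnclosingCircle(W.astype(np.float32))
    return x,y,2*r,cv2.boundingRect(k)
E
python3 - <<'E'
from h import *
c=read_camera("wrist")
h=cv2.cvtColor(c["img"],cv2.COLOR_BGR2HSV); print(h[91,238:272,2],h[120,108:158,2])
for v in (190,205,220): print(rim(c,(254,91),.032,v),rim(c,(133,120),.024,v))
go(461,17,60,0)
E
```

```text
[237 250 251 251 247 152 106 150 159 161 160 156 157 154 158 153 156 157
 158 154 158 154 161 116 105  84 188 248 252 252 250 204 169 172] [157 167 251 252 252 252 248 178 104  98  98  99  99  94  95  93  96  96
 137 147 150 157 157 157 158 160 155 161 161 160 159 161 160 163 214 246
 250 251 251 230 132  93  96  98  96  93  90  95 141 157]
(462.96380615234375, 18.54212760925293, 27.246341705322266, (238, 74, 32, 33)) (437.8687744140625, 131.34957885742188, 35.24643325805664, (110, 100, 39, 40))
(463.06988525390625, 18.444799423217773, 26.830888748168945, (238, 75, 32, 32)) (437.9986572265625, 131.6193084716797, 34.91529083251953, (110, 100, 38, 40))
(463.13507080078125, 18.53388214111328, 26.771278381347656, (238, 75, 31, 32)) (437.9730224609375, 131.60980224609375, 34.8123893737793, (110, 100, 38, 39))
t 20.4 pos [388.9  16.8 168.8] yaw -0.08 inc [ 72.2  -0.3 108.8] roll -0.08 dist 131.0
```

Request:
servo_tool([
  {"linear":[40,-1.7,30],"roll":0,"gripper":0},
  {"linear":[70,-1.7,70],"roll":0,"gripper":0},
  {"linear":[74.3,-1.7,100],"roll":0,"gripper":0},
  {"linear":[74.3,-1.7,113],"roll":0,"gripper":60},
  {"linear":[74.3,-1.7,113],"roll":0,"gripper":60},
])

```text
t: 20.9
eef_pos: [0.46, 0.0185, 0.0535]
orientation: [-3.142, 0.006, -0.001]
wrist_force: [-0.7, -0.3, 0.2]
width: 0.0743
```

Run:
```python
from h import *
for i in range(7):
    c=read_camera("wrist")
    if i>4: go(463,18.5,10,0)
cv2.imwrite("pics/w21.png",c["img"])
```

```text
t 21.2 pos [463.4  18.6  57.8] yaw -0.06 inc [-0.6  0.1 47.8] roll -0.06 dist 48.0
t 21.25 pos [463.3  18.6  57.6] yaw -0.06 inc [-0.5  0.1 47.6] roll -0.06 dist 48.0
```

View pics/w21.png

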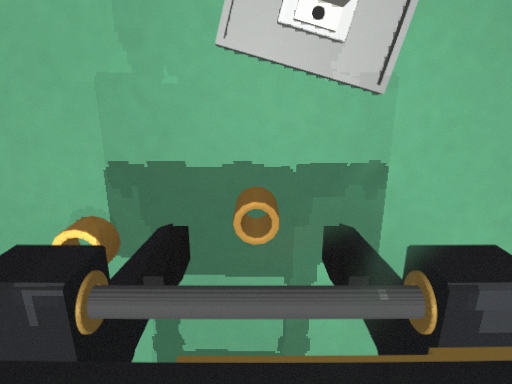

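Request:
servo_tool([
  {"linear":[-0.3,0,16],"roll":0,"gripper":60},
  {"linear":[-0.3,0,30],"roll":0,"gripper":60},
  {"linear":[-0.3,0,40],"roll":0,"gripper":60},
  {"linear":[-0.3,0,46],"roll":0,"gripper":60},
  {"linear":[-0.3,0,46],"roll":0,"gripper":60},
])

```text
t: 21.75
eef_pos: [0.4614, 0.0186, 0.0095]
orientation: [-3.142, 0.001, -0.001]
wrist_force: [-0.3, 0.3, -0.4]
width: 0.0678
```

Request:
servo_tool([
  {"linear":[0,0,0],"roll":0,"gripper":255},
  {"linear":[0,0,0],"roll":0,"gripper":255},
  {"linear":[0,0,0],"roll":0,"gripper":255},
  {"linear":[0,0,0],"roll":0,"gripper":255},
  {"linear":[0,0,0],"roll":0,"gripper":255},
], squeeze=20)

```text
t: 22.25
eef_pos: [0.4622, 0.0186, 0.0102]
orientation: [3.142, -0.0, -0.001]
wrist_force: [-0.3, -0.8, -0.2]
width: 0.0295
```

Request:
servo_tool([
  {"linear":[0,0,0],"roll":0,"gripper":255},
  {"linear":[0,0,0],"roll":0,"gripper":255},
])

```text
t: 22.45
eef_pos: [0.4621, 0.0186, 0.0102]
orientation: [3.142, -0.0, -0.001]
wrist_force: [-0.4, 0.1, 1.6]
width: 0.0279
```

Request:
servo_tool([
  {"linear":[0,0,-25],"roll":0,"gripper":255},
  {"linear":[0,0,-60],"roll":0,"gripper":255},
  {"linear":[10,20,-100],"roll":0,"gripper":255},
  {"linear":[25,50,-130],"roll":0,"gripper":255},
  {"linear":[40,90,-140],"roll":0,"gripper":255},
])

```text
t: 22.95
eef_pos: [0.5046, -0.0718, 0.1542]
orientation: [3.141, -0.007, 0.001]
wrist_force: [0.4, 0.1, -0.4]
width: 0.0275
```

Request:
servo_tool([
  {"linear":[33,187,0],"roll":0,"gripper":255},
  {"linear":[33,187,0],"roll":0,"gripper":255},
  {"linear":[33,187,0],"roll":0,"gripper":255},
  {"linear":[33,187,0],"roll":0,"gripper":255},
  {"linear":[33,187,0],"roll":0,"gripper":255},
])

```text
t: 23.45
eef_pos: [0.5352, -0.2633, 0.1499]
orientation: [3.14, -0.001, -0.006]
wrist_force: [-1.1, 0.9, -0.4]
width: 0.0278
```

Run:
```python
from h import *
for i in range(7): c=read_camera("wrist")
cv2.imwrite("pics/w22.png",c["img"]); go(645,-258.5,60,0)
k=pick(lowsat(c["img"]),(256,80)); print(cv2.boundingRect(k))
W=onz(c,cv2.convexHull(k).reshape(-1,2)+0.,.012)[:,:2]*1000
print(cv2.minEnclosingCircle(W.astype(np.float32)))
```

```text
t 23.8 pos [ 534.4 -257.   149.9] yaw 0.03 inc [110.6   1.6  89.8] roll 0.03 dist 142.0
(191, 2, 136, 144)
((618.834228515625, -259.1634521484375), 57.98506164550781)
```

View pics/w22.png

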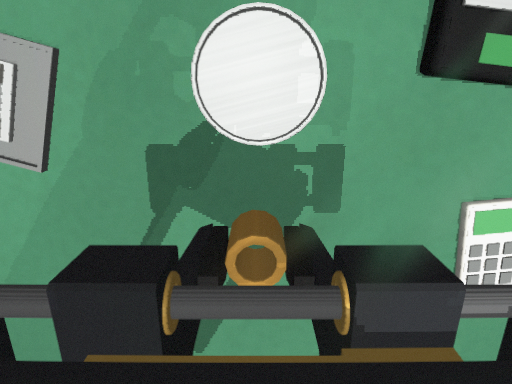

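Request:
servo_tool([
  {"linear":[50,2,10],"roll":0,"gripper":255},
  {"linear":[85,2,40],"roll":0,"gripper":255},
  {"linear":[105,2,75],"roll":0,"gripper":255},
  {"linear":[110,2,95],"roll":0,"gripper":255},
  {"linear":[110,2,100],"roll":0,"gripper":255},
])

```text
t: 24.3
eef_pos: [0.6425, -0.2584, 0.0462]
orientation: [-3.139, 0.006, 0.001]
wrist_force: [-0.6, -0.8, -0.8]
width: 0.0279
```

Run:
```python
from h import *
for i in range(9):
    c=read_camera("wrist")
    if i>5: go(644.5,-259.2,15,0)
cv2.imwrite("pics/w23.png",c["img"])
```

```text
t 24.65 pos [ 645.3 -261.3   52.4] yaw -0.09 inc [-0.9 -2.2 37.4] roll -0.09 dist 37.0
t 24.7 pos [ 645.2 -261.3   52.1] yaw -0.09 inc [-0.8 -2.1 37.1] roll -0.09 dist 37.0
t 24.75 pos [ 645.2 -261.2   51.8] yaw -0.09 inc [-0.8 -2.1 36.8] roll -0.09 dist 37.0
```

View pics/w23.png

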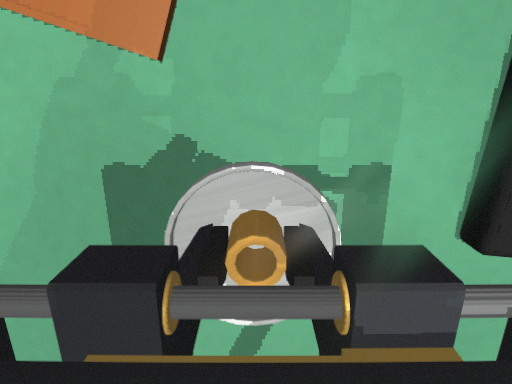

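Request:
servo_tool([
  {"linear":[-0.7,-2,10],"roll":0,"gripper":255},
  {"linear":[-0.7,-2,20],"roll":0,"gripper":255},
  {"linear":[-0.7,-2,27],"roll":0,"gripper":255},
  {"linear":[-0.7,-2,32],"roll":0,"gripper":255},
  {"linear":[-0.7,-2,33],"roll":0,"gripper":255},
])

```text
t: 25.25
eef_pos: [0.643, -0.2582, 0.0153]
orientation: [-3.141, 0.002, -0.001]
wrist_force: [-0.3, -0.3, -0.8]
width: 0.0279
```

Request:
servo_tool([
  {"linear":[0,0,0],"roll":0,"gripper":255},
  {"linear":[0,0,0],"roll":0,"gripper":255},
  {"linear":[0,0,0],"roll":0,"gripper":255},
])

```text
t: 25.55
eef_pos: [0.6444, -0.2588, 0.0175]
orientation: [3.141, -0.001, -0.001]
wrist_force: [0.9, -0.2, -0.8]
width: 0.0279
```

Request:
servo_tool([
  {"linear":[0,0,0.8],"roll":0,"gripper":255},
  {"linear":[0,0,1.6],"roll":0,"gripper":255},
  {"linear":[0,0,2.4],"roll":0,"gripper":255},
  {"linear":[0,0,2.4],"roll":0,"gripper":255},
])

```text
t: 25.95
eef_pos: [0.6438, -0.2585, 0.0145]
orientation: [-3.141, 0.0, -0.001]
wrist_force: [-0.0, 0.5, -0.2]
width: 0.0279
```

Request:
servo_tool([
  {"linear":[0,0,0.4],"roll":0,"gripper":255},
  {"linear":[0,0,0.8],"roll":0,"gripper":255},
  {"linear":[0,0,0.8],"roll":0,"gripper":255},
])

```text
t: 26.25
eef_pos: [0.644, -0.2586, 0.0142]
orientation: [-3.142, 0.0, -0.001]
wrist_force: [-2.1, 1.1, 3.5]
width: 0.0276
```

Request:
servo_tool([
  {"linear":[0,0,0],"roll":0,"gripper":110},
  {"linear":[0,0,0],"roll":0,"gripper":110},
  {"linear":[0,0,0],"roll":0,"gripper":110},
  {"linear":[0,0,0],"roll":0,"gripper":110},
])

```text
t: 26.65
eef_pos: [0.6439, -0.2586, 0.0136]
orientation: [3.142, 0.0, -0.001]
wrist_force: [-0.7, -0.2, -0.2]
width: 0.0501
```

Request:
servo_tool([
  {"linear":[0,0,-10],"roll":0,"gripper":110},
  {"linear":[0,0,-35],"roll":0,"gripper":110},
  {"linear":[0,0,-75],"roll":0,"gripper":110},
  {"linear":[-15,0,-115],"roll":0,"gripper":0},
  {"linear":[-45,0,-145],"roll":0,"gripper":0},
])

```text
t: 27.15
eef_pos: [0.6013, -0.2591, 0.1628]
orientation: [3.139, -0.005, -0.0]
wrist_force: [0.4, -0.1, 1.2]
width: 0.0638
```

Run:
```python
from h import *
for i in range(3): c=read_camera("wrist")
cv2.imwrite("pics/w24.png",c["img"]); go(372,131.5,165,0)
```

```text
t 27.3 pos [ 600.  -259.6  163.1] yaw -0.11 inc [-228.7 -390.6   -4.4] roll -0.11 dist 453.0
```

View pics/w24.png

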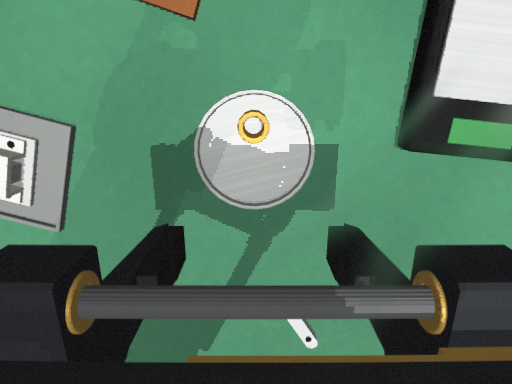

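Request:
servo_tool([
  {"linear":[-110,-195,0],"roll":0,"gripper":0},
  {"linear":[-110,-195,0],"roll":0,"gripper":0},
  {"linear":[-110,-195,0],"roll":0,"gripper":0},
  {"linear":[-110,-195,0],"roll":0,"gripper":0},
  {"linear":[-110,-195,0],"roll":0,"gripper":0},
])

```text
t: 27.8
eef_pos: [0.4862, -0.0604, 0.1569]
orientation: [-3.14, 0.004, 0.0]
wrist_force: [-0.2, 0.1, 0.4]
width: 0.0883
```

Request:
servo_tool([
  {"linear":[-105,-195,0],"roll":0,"gripper":0},
  {"linear":[-105,-195,0],"roll":0,"gripper":0},
  {"linear":[-105,-195,0],"roll":0,"gripper":0},
  {"linear":[-105,-195,0],"roll":0,"gripper":0},
  {"linear":[-105,-195,0],"roll":0,"gripper":0},
])

```text
t: 28.3
eef_pos: [0.3817, 0.1343, 0.1575]
orientation: [-3.141, 0.003, 0.001]
wrist_force: [0.6, -1.4, -0.0]
width: 0.0882
```

Run:
```python
from h import *
for i in range(8): c=read_camera("wrist")
cv2.imwrite("pics/w25.png",c["img"]); 
r=rim(c,(256,110),.024,rmax=80); print(r); go(r[0],r[1],50,0)
```

```text
(437.9979248046875, 131.4326171875, 34.793216705322266, (235, 95, 40, 41))
t 28.7 pos [384.9 130.8 158.5] yaw -0.17 inc [ 53.1  -0.8 108.5] roll -0.17 dist 121.0
```

View pics/w25.png

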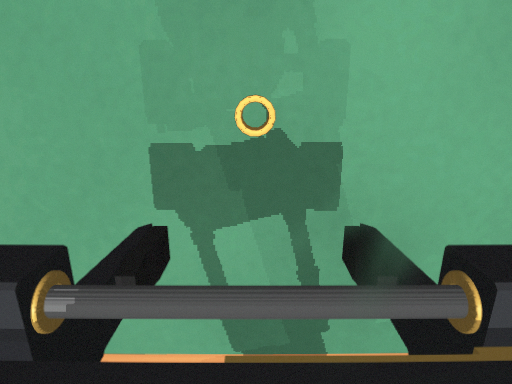

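Wide sleeve at (438.0, 131.4), diameter matches 36 mm; approaching it.

Request:
servo_tool([
  {"linear":[30,-0.7,35],"roll":0,"gripper":0},
  {"linear":[50,-0.7,75],"roll":0,"gripper":0},
  {"linear":[53.3,-0.7,100],"roll":0,"gripper":0},
  {"linear":[53.3,-0.7,110],"roll":0,"gripper":40},
  {"linear":[53.3,-0.7,110],"roll":0,"gripper":40},
])

```text
t: 29.2
eef_pos: [0.4363, 0.1312, 0.0471]
orientation: [3.141, 0.004, -0.003]
wrist_force: [0.5, -0.4, -0.1]
width: 0.0754
```

Run:
```python
from h import *
for i in range(8):
    c=read_camera("wrist")
    if i>5: go(438,131.4,10,0)
cv2.imwrite("pics/w26.png",c["img"])
```

```text
t 29.55 pos [438.6 132.6  50.2] yaw -0.05 inc [-0.7  1.2 40.2] roll -0.05 dist 40.0
t 29.6 pos [438.4 132.6  50. ] yaw -0.05 inc [-0.5  1.2 40. ] roll -0.05 dist 40.0
```

View pics/w26.png

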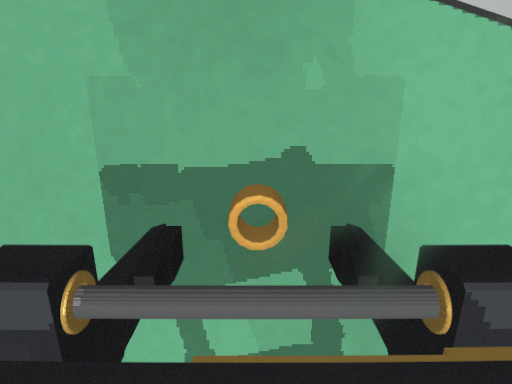

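Request:
servo_tool([
  {"linear":[-0.4,1.2,14],"roll":0,"gripper":40},
  {"linear":[-0.4,1.2,27],"roll":0,"gripper":40},
  {"linear":[-0.4,1.2,36],"roll":0,"gripper":40},
  {"linear":[-0.4,1.2,39],"roll":0,"gripper":40},
  {"linear":[-0.4,1.2,39],"roll":0,"gripper":40},
])

```text
t: 30.1
eef_pos: [0.4366, 0.131, 0.0091]
orientation: [3.141, 0.002, -0.001]
wrist_force: [-0.1, -0.6, 0.5]
width: 0.0738
```

Request:
servo_tool([
  {"linear":[0,0,0],"roll":0,"gripper":255},
  {"linear":[0,0,0],"roll":0,"gripper":255},
  {"linear":[0,0,0],"roll":0,"gripper":255},
  {"linear":[0,0,0],"roll":0,"gripper":255},
  {"linear":[0,0,0],"roll":0,"gripper":255},
], squeeze=20)

```text
t: 30.6
eef_pos: [0.4375, 0.1312, 0.01]
orientation: [-3.141, -0.0, -0.001]
wrist_force: [0.3, -1.1, 0.8]
width: 0.0366
```

Request:
servo_tool([
  {"linear":[0,0,0],"roll":0,"gripper":255},
  {"linear":[0,0,0],"roll":0,"gripper":255},
])

```text
t: 30.8
eef_pos: [0.4375, 0.1311, 0.01]
orientation: [-3.142, -0.0, -0.001]
wrist_force: [-0.2, 0.1, 0.5]
width: 0.0356
```

Request:
servo_tool([
  {"linear":[0,0,-25],"roll":0,"gripper":255},
  {"linear":[0,0,-60],"roll":0,"gripper":255},
  {"linear":[10,20,-100],"roll":0,"gripper":255},
  {"linear":[20,50,-130],"roll":0,"gripper":255},
  {"linear":[35,90,-140],"roll":0,"gripper":255},
])

```text
t: 31.3
eef_pos: [0.4745, 0.0412, 0.1538]
orientation: [-3.141, -0.007, 0.002]
wrist_force: [1.2, -0.3, 0.1]
width: 0.0361
```

Request:
servo_tool([
  {"linear":[40,240,0],"roll":0,"gripper":255},
  {"linear":[40,240,0],"roll":0,"gripper":255},
  {"linear":[40,240,0],"roll":0,"gripper":255},
  {"linear":[40,240,0],"roll":0,"gripper":255},
  {"linear":[40,240,0],"roll":0,"gripper":255},
])

```text
t: 31.8
eef_pos: [0.5118, -0.2014, 0.1497]
orientation: [3.141, -0.0, -0.002]
wrist_force: [0.7, 0.1, -1.5]
width: 0.0358
```

Request:
servo_tool([
  {"linear":[17,58,0],"roll":0,"gripper":255},
  {"linear":[17,58,0],"roll":0,"gripper":255},
])

```text
t: 32.0
eef_pos: [0.5297, -0.2617, 0.1498]
orientation: [3.14, -0.001, -0.005]
wrist_force: [-0.3, 0.2, -1.0]
width: 0.036
```

Run:
```python
from h import *
for i in range(9): c=read_camera("wrist")
cv2.imwrite("pics/w27.png",c["img"]); go(594,-259.2,50,0)
k=pick(lowsat(c["img"]),(256,80)); print(cv2.boundingRect(k))
W=onz(c,cv2.convexHull(k).reshape(-1,2)+0.,.012)[:,:2]*1000
print(cv2.minEnclosingCircle(W.astype(np.float32)), rim(c,(256,40),.036))
```

```text
t 32.45 pos [ 528.7 -255.5  149.8] yaw 0.04 inc [65.3  3.8 99.8] roll 0.04 dist 119.0
(192, 0, 138, 140)
((618.7806396484375, -259.2467041015625), 57.91023254394531) (644.8336791992188, -258.52777099609375, 26.840173721313477, (243, 13, 35, 38))
```

View pics/w27.png

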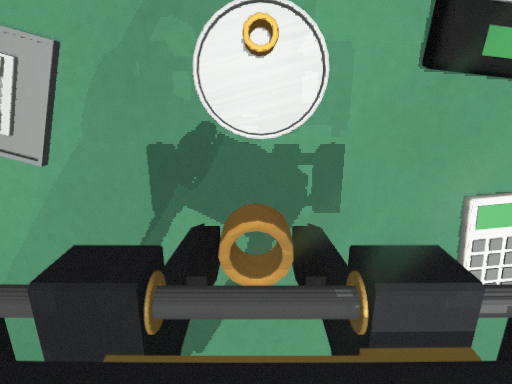

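Request:
servo_tool([
  {"linear":[40,3.5,30],"roll":0,"gripper":255},
  {"linear":[60,3.5,70],"roll":0,"gripper":255},
  {"linear":[65,3.5,95],"roll":0,"gripper":255},
  {"linear":[65,3.5,100],"roll":0,"gripper":255},
  {"linear":[65,3.5,100],"roll":0,"gripper":255},
])

```text
t: 32.95
eef_pos: [0.5928, -0.2594, 0.0487]
orientation: [-3.14, 0.003, -0.0]
wrist_force: [-0.5, -0.4, -1.0]
width: 0.0358
```

Run:
```python
from h import *
for i in range(10):
    c=read_camera("wrist")
    if i>7: go(594,-259.2,15,0)
cv2.imwrite("pics/w28.png",c["img"])
```

```text
t 33.4 pos [ 594.2 -260.9   50.9] yaw -0.08 inc [-0.2 -1.7 35.9] roll -0.08 dist 36.0
t 33.45 pos [ 594.1 -260.8   50.6] yaw -0.08 inc [-0.1 -1.6 35.6] roll -0.08 dist 36.0
```

View pics/w28.png

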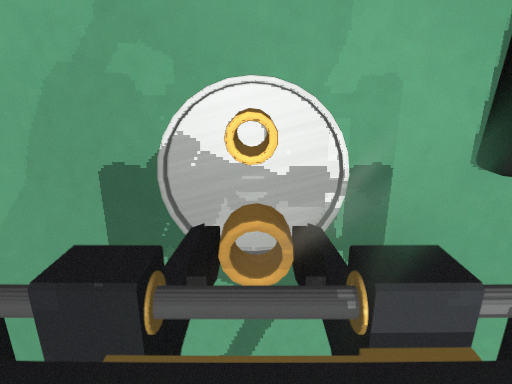

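Request:
servo_tool([
  {"linear":[0,-1.5,10],"roll":0,"gripper":255},
  {"linear":[0,-1.5,20],"roll":0,"gripper":255},
  {"linear":[0,-1.5,27],"roll":0,"gripper":255},
  {"linear":[0,-1.5,32],"roll":0,"gripper":255},
  {"linear":[0,-1.5,33],"roll":0,"gripper":255},
])

```text
t: 33.95
eef_pos: [0.5929, -0.2586, 0.0152]
orientation: [-3.141, 0.002, -0.001]
wrist_force: [-0.7, -0.7, -0.8]
width: 0.0359
```

Request:
servo_tool([
  {"linear":[0,0,0],"roll":0,"gripper":255},
  {"linear":[0,0,0],"roll":0,"gripper":255},
  {"linear":[0,0,0],"roll":0,"gripper":255},
])

```text
t: 34.25
eef_pos: [0.5943, -0.2593, 0.0173]
orientation: [3.141, -0.001, -0.001]
wrist_force: [-0.4, -0.7, -0.0]
width: 0.0359
```

Request:
servo_tool([
  {"linear":[0,0,0.8],"roll":0,"gripper":255},
  {"linear":[0,0,1.6],"roll":0,"gripper":255},
  {"linear":[0,0,2.2],"roll":0,"gripper":255},
  {"linear":[0,0,2.2],"roll":0,"gripper":255},
])

```text
t: 34.65
eef_pos: [0.5937, -0.259, 0.0145]
orientation: [-3.141, 0.0, -0.001]
wrist_force: [0.4, -0.3, -1.2]
width: 0.0356
```

Request:
servo_tool([
  {"linear":[0,0,0.4],"roll":0,"gripper":255},
  {"linear":[0,0,0.8],"roll":0,"gripper":255},
  {"linear":[0,0,0.8],"roll":0,"gripper":255},
])

```text
t: 34.95
eef_pos: [0.5939, -0.259, 0.0141]
orientation: [3.142, -0.0, -0.001]
wrist_force: [-0.5, 0.5, 2.4]
width: 0.036
```

Request:
servo_tool([
  {"linear":[0,0,0],"roll":0,"gripper":115},
  {"linear":[0,0,0],"roll":0,"gripper":115},
  {"linear":[0,0,-0.5],"roll":0,"gripper":115},
  {"linear":[0,0,-0.5],"roll":0,"gripper":115},
])

```text
t: 35.35
eef_pos: [0.5939, -0.2591, 0.0143]
orientation: [3.142, -0.0, -0.001]
wrist_force: [0.8, 0.0, -0.3]
width: 0.0483
```

Request:
servo_tool([
  {"linear":[0,0,-10],"roll":0,"gripper":115},
  {"linear":[0,0,-35],"roll":0,"gripper":115},
  {"linear":[0,0,-75],"roll":0,"gripper":115},
  {"linear":[-15,0,-115],"roll":0,"gripper":0},
  {"linear":[-45,0,-145],"roll":0,"gripper":0},
])

```text
t: 35.85
eef_pos: [0.5511, -0.2597, 0.1633]
orientation: [3.139, -0.005, 0.0]
wrist_force: [0.4, 0.7, 0.4]
width: 0.0623
```

Run:
```python
from h import *
for i in range(4): c=read_camera("wrist")
cv2.imwrite("pics/w29.png",c["img"]); go(400,-360,165,45)
print(rim(c,(256,75),.036),rim(c,(256,145),.028))
```

```text
t 36.05 pos [ 549.4 -259.4  160.9] yaw -0.1 inc [-149.2  100.9   -4.4] roll -45.1 dist 180.0
(644.824951171875, -258.5646667480469, 26.846113204956055, (237, 47, 33, 35)) (594.1514892578125, -259.03912353515625, 35.002323150634766, (234, 107, 40, 40))
```

View pics/w29.png

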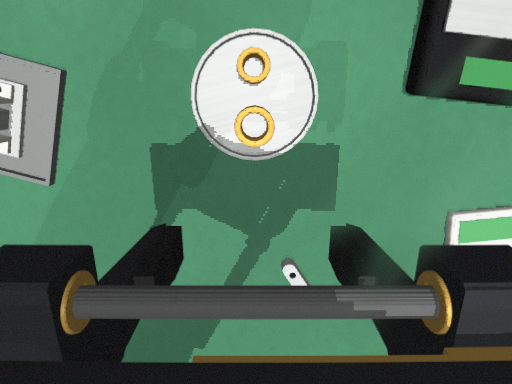

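Request:
servo_tool([
  {"linear":[-180,88,-2],"roll":-30,"gripper":0},
  {"linear":[-180,88,-2],"roll":-30,"gripper":0},
  {"linear":[-180,88,-2],"roll":-30,"gripper":0},
  {"linear":[-180,88,-2],"roll":-30,"gripper":0},
  {"linear":[-180,88,-2],"roll":-30,"gripper":0},
])

```text
t: 36.55
eef_pos: [0.3644, -0.3474, 0.159]
orientation: [-3.137, 0.003, 0.52]
wrist_force: [1.2, -0.3, -0.4]
width: 0.0884
```

Run:
```python
from h import *
for i in range(8): c=read_camera("wrist")
cv2.imwrite("pics/w30.png",c["img"])
k=pick(white(c["img"]),(256,120)); r=rectw(c,k,.014); print(r,cv2.boundingRect(k))
x,y,w,h=cv2.boundingRect(k); D=dots(c["img"],x,y,x+w,y+h); print(D)
P=[onz(c,[d[:2]],.014)[0]*1000 for d in D]; print(P)
go(r[0],r[1],50,r[4])
```

```text
(421.7481994628906, -309.463134765625, 67.82086944580078, 14.72801399230957, 32.263797760009766) (240, 63, 19, 79)
[(np.float64(248.01), np.float64(79.71), 37), (np.float64(249.86), np.float64(125.77), 39)]
[array([ 438.70214357, -298.82416649,   14.        ]), array([ 404.84367466, -320.05674479,   14.        ])]
t 36.95 pos [ 370.  -346.2  161.1] yaw 30.04 inc [ 63.2  -5.8 111.1] roll -2.23 dist 128.0
```

View pics/w30.png

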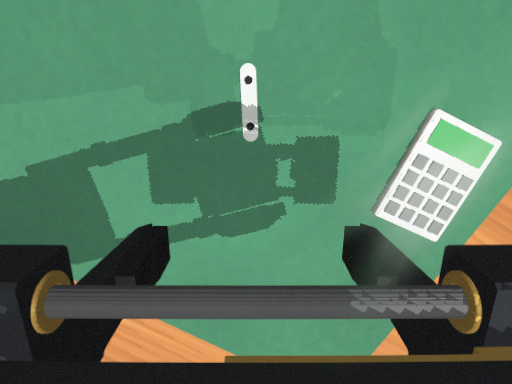

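Request:
servo_tool([
  {"linear":[35,-5.8,35],"roll":-2.2,"gripper":0},
  {"linear":[55,-5.8,75],"roll":-2.2,"gripper":0},
  {"linear":[63,-5.8,105],"roll":-2.2,"gripper":0},
  {"linear":[63,-5.8,118],"roll":-2.2,"gripper":80},
  {"linear":[63,-5.8,118],"roll":-2.2,"gripper":80},
])

```text
t: 37.45
eef_pos: [0.4194, -0.3087, 0.0411]
orientation: [-3.137, 0.002, 0.563]
wrist_force: [-0.2, 0.6, 0.5]
width: 0.0744
```

Run:
```python
from h import *
for i in range(9):
    c=read_camera("wrist")
    if i>6: go(421.7,-309.4,3,32.2)
cv2.imwrite("pics/w31.png",c["img"])
```

```text
t 37.85 pos [ 421.  -311.2   44.7] yaw 32.1 inc [ 1.5 -1.3 41.7] roll -0.1 dist 42.0
t 37.9 pos [ 420.9 -311.    44.4] yaw 32.11 inc [ 1.6 -1.  41.4] roll -0.09 dist 41.0
```

View pics/w31.png

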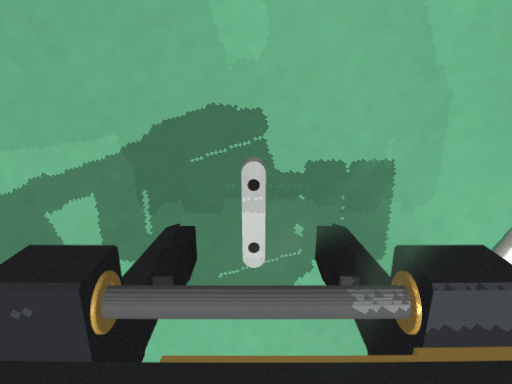

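Request:
servo_tool([
  {"linear":[1.7,-0.8,14],"roll":0,"gripper":80},
  {"linear":[1.7,-0.8,27],"roll":0,"gripper":80},
  {"linear":[1.7,-0.8,35],"roll":0,"gripper":80},
  {"linear":[1.7,-0.8,38],"roll":0,"gripper":80},
  {"linear":[1.7,-0.8,39],"roll":0,"gripper":80},
])

```text
t: 38.4
eef_pos: [0.4208, -0.3082, 0.0031]
orientation: [-3.14, 0.001, 0.561]
wrist_force: [0.2, 0.3, -0.5]
width: 0.0605
```

Request:
servo_tool([
  {"linear":[0,0,0],"roll":0,"gripper":255},
  {"linear":[0,0,0],"roll":0,"gripper":255},
  {"linear":[0,0,0],"roll":0,"gripper":255},
  {"linear":[0,0,0],"roll":0,"gripper":255},
  {"linear":[0,0,0],"roll":0,"gripper":255},
], squeeze=25)

```text
t: 38.9
eef_pos: [0.4217, -0.3089, 0.0046]
orientation: [3.141, -0.0, 0.561]
wrist_force: [-0.2, -0.4, 0.1]
width: 0.0225
```

Request:
servo_tool([
  {"linear":[0,0,0],"roll":0,"gripper":255},
  {"linear":[0,0,0],"roll":0,"gripper":255},
  {"linear":[0,0,0],"roll":0,"gripper":255},
])

```text
t: 39.2
eef_pos: [0.4216, -0.3089, 0.0045]
orientation: [3.141, -0.0, 0.561]
wrist_force: [-0.3, 0.3, 1.6]
width: 0.0135
```

Request:
servo_tool([
  {"linear":[0,0,-25],"roll":0,"gripper":255},
  {"linear":[0,0,-60],"roll":0,"gripper":255},
  {"linear":[0,0,-100],"roll":0,"gripper":255},
  {"linear":[0,0,-130],"roll":0,"gripper":255},
  {"linear":[0,0,-145],"roll":0,"gripper":255},
])

```text
t: 39.7
eef_pos: [0.4227, -0.3097, 0.1524]
orientation: [3.137, -0.002, 0.561]
wrist_force: [1.5, 0.0, -0.7]
width: 0.0136
```

Request:
servo_tool([
  {"linear":[200,-145,0],"roll":-22,"gripper":255},
  {"linear":[200,-145,0],"roll":-22,"gripper":255},
  {"linear":[200,-145,0],"roll":-22,"gripper":255},
  {"linear":[200,-145,0],"roll":-22,"gripper":255},
  {"linear":[200,-145,0],"roll":-22,"gripper":255},
])

```text
t: 40.2
eef_pos: [0.5132, -0.0774, 0.1481]
orientation: [-3.14, 0.001, 0.945]
wrist_force: [2.2, -0.2, -1.4]
width: 0.0134
```

Request:
servo_tool([
  {"linear":[235,-60,0],"roll":-22.6,"gripper":255},
  {"linear":[235,-60,0],"roll":-22.6,"gripper":255},
  {"linear":[235,-60,0],"roll":-22.6,"gripper":255},
  {"linear":[235,-60,0],"roll":-22.6,"gripper":255},
  {"linear":[235,-60,0],"roll":-22.6,"gripper":255},
])

```text
t: 40.7
eef_pos: [0.6024, 0.1485, 0.1477]
orientation: [-3.14, 0.001, 1.34]
wrist_force: [-0.2, -0.6, -1.4]
width: 0.0141
```

Run:
```python
from h import *
for i in range(9): c=read_camera("wrist")
cv2.imwrite("pics/w32.png",c["img"])
k=pick(lowsat(c["img"]),(256,80)); r=rectw(c,k,.010); print(r,cv2.boundingRect(k))
go(r[0],r[1],50,r[4])
```

```text
(622.8589477539062, 231.97654724121094, 107.0377197265625, 72.83824157714844, 76.64029693603516) (211, 0, 91, 135)
t 41.15 pos [602.2 144.5 149. ] yaw 76.63 inc [90.  -0.  98.9] roll -0.01 dist 134.0
```

View pics/w32.png

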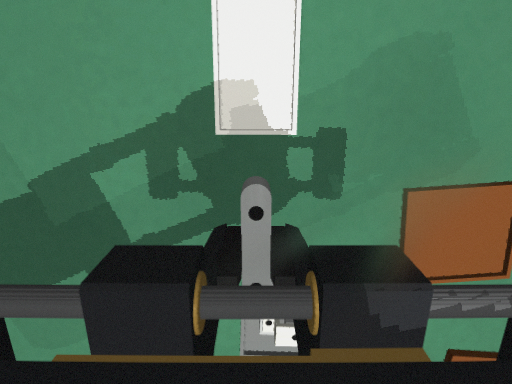

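Request:
servo_tool([
  {"linear":[40,0,0],"roll":0,"gripper":255},
  {"linear":[40,0,0],"roll":0,"gripper":255},
])

```text
t: 41.35
eef_pos: [0.6128, 0.1866, 0.1499]
orientation: [3.14, -0.002, 1.339]
wrist_force: [-0.6, -0.2, -0.8]
width: 0.0137
```

Run:
```python
from h import *
for i in range(9): c=read_camera("wrist")
cv2.imwrite("pics/w33.png",c["img"])
k=pick(lowsat(c["img"]),(256,90),rmax=70); r=rectw(c,k,.010); print(r,cv2.boundingRect(k))
go(r[0],r[1],50,r[4])
s=state(); p=s["eef_pos"]*1000
D=sorted(dots(c["img"],235,180,280,310),key=lambda d:d[1]);print(D)
f=onz(c,[D[0][:2]],p[2]/1000+.0095)[0]*1000; print(toolR(s).T@(f-p))
```

```text
(612.62744140625, 188.53875732421875, 246.30667114257812, 72.88851165771484, 76.57852172851562) (211, 22, 89, 264)
t 41.8 pos [611.8 184.3 149.4] yaw 76.69 inc [ 4.4 -0.2 99.4] roll 0.12 dist 99.0
[(np.float64(255.65), np.float64(212.88), 159), (np.float64(257.09), np.float64(292.47), 81)]
[19.24613142  0.43940709 -9.50203871]
```

View pics/w33.png

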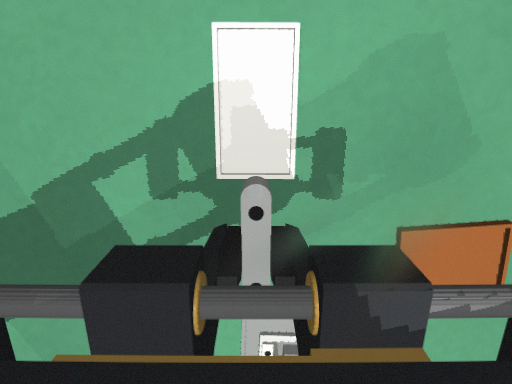

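Run:
```python
from h import *
c=read_camera("wrist")
m=lowsat(c["img"]); m[174:,236:276]=0; m[184:]=0
k=pick(m,(256,100)); r=rectw(c,cv2.convexHull(k),.010); print(r,cv2.boundingRect(k))
go(r[0],r[1],50,r[4])
```

```text
(625.8897094726562, 244.31912231445312, 131.84780883789062, 72.9993667602539, 76.70133972167969) (211, 22, 89, 157)
t 41.85 pos [611.8 184.4 149.3] yaw 76.7 inc [61.5 -0.1 99.3] roll -0.0 dist 117.0
```

Request:
servo_tool([
  {"linear":[35,0,25],"roll":0,"gripper":255},
  {"linear":[55,0,65],"roll":0,"gripper":255},
  {"linear":[62,0,95],"roll":0,"gripper":255},
  {"linear":[62,0,108],"roll":0,"gripper":255},
  {"linear":[62,0,108],"roll":0,"gripper":255},
])

```text
t: 42.35
eef_pos: [0.6239, 0.2444, 0.0385]
orientation: [-3.137, 0.003, 1.34]
wrist_force: [0.1, 0.1, -1.4]
width: 0.0136
```

Run:
```python
from h import *
for i in range(10):
    c=read_camera("wrist")
    if i>7: go(626.0,245.0,10,76.7)
cv2.imwrite("pics/w34.png",c["img"])
```

```text
t 42.8 pos [626.9 245.3  42.6] yaw 76.72 inc [-0.5 -0.8 32.6] roll 0.02 dist 33.0
t 42.85 pos [626.7 245.3  42.4] yaw 76.72 inc [-0.5 -0.6 32.4] roll 0.02 dist 32.0
```

View pics/w34.png

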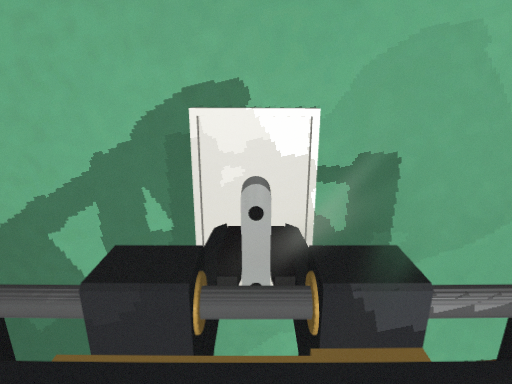

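Request:
servo_tool([
  {"linear":[-0.5,-0.4,10],"roll":0,"gripper":255},
  {"linear":[-0.5,-0.4,20],"roll":0,"gripper":255},
  {"linear":[-0.5,-0.4,26],"roll":0,"gripper":255},
  {"linear":[-0.5,-0.4,29],"roll":0,"gripper":255},
  {"linear":[-0.5,-0.4,29],"roll":0,"gripper":255},
])

```text
t: 43.35
eef_pos: [0.6248, 0.2446, 0.011]
orientation: [-3.14, 0.001, 1.339]
wrist_force: [-0.6, 0.3, -1.2]
width: 0.0137
```

Request:
servo_tool([
  {"linear":[0,0,0],"roll":0,"gripper":255},
  {"linear":[0,0,0],"roll":0,"gripper":255},
  {"linear":[0,0,0],"roll":0,"gripper":255},
  {"linear":[0,0,0],"roll":0,"gripper":255},
])

```text
t: 43.75
eef_pos: [0.6259, 0.245, 0.0128]
orientation: [3.141, -0.0, 1.339]
wrist_force: [-0.2, 0.9, -1.3]
width: 0.0139
```

Request:
servo_tool([
  {"linear":[0,0,1],"roll":0,"gripper":255},
  {"linear":[0,0,2],"roll":0,"gripper":255},
  {"linear":[0,0,3],"roll":0,"gripper":255},
  {"linear":[0,0,3],"roll":0,"gripper":255},
  {"linear":[0,0,3],"roll":0,"gripper":255},
])

```text
t: 44.25
eef_pos: [0.6255, 0.2449, 0.0092]
orientation: [-3.141, 0.0, 1.339]
wrist_force: [0.5, 0.4, -1.0]
width: 0.0137
```

Request:
servo_tool([
  {"linear":[0,0,0.5],"roll":0,"gripper":255},
  {"linear":[0,0,0.9],"roll":0,"gripper":255},
  {"linear":[0,0,0.9],"roll":0,"gripper":255},
])

```text
t: 44.55
eef_pos: [0.6257, 0.2449, 0.0085]
orientation: [3.141, -0.0, 1.339]
wrist_force: [-0.8, 0.2, 0.3]
width: 0.0132
```

Request:
servo_tool([
  {"linear":[0,0,0.4],"roll":0,"gripper":255},
  {"linear":[0,0,0.6],"roll":0,"gripper":255},
  {"linear":[0,0,0.6],"roll":0,"gripper":255},
])

```text
t: 44.85
eef_pos: [0.6257, 0.2449, 0.0085]
orientation: [3.141, -0.0, 1.339]
wrist_force: [-1.8, -1.0, 5.7]
width: 0.0136
```

Contact with the tray floor. Opening slightly (inside the 64 mm tray), then lifting.

Request:
servo_tool([
  {"linear":[0,0,-0.3],"roll":0,"gripper":192},
  {"linear":[0,0,-0.3],"roll":0,"gripper":192},
  {"linear":[0,0,-0.3],"roll":0,"gripper":192},
  {"linear":[0,0,-0.3],"roll":0,"gripper":192},
])

```text
t: 45.25
eef_pos: [0.6256, 0.2449, 0.0078]
orientation: [-3.141, 0.0, 1.339]
wrist_force: [-0.0, -0.2, -1.0]
width: 0.0218
```

Request:
servo_tool([
  {"linear":[0,0,-10],"roll":0,"gripper":192},
  {"linear":[0,0,-35],"roll":0,"gripper":192},
  {"linear":[0,0,-75],"roll":0,"gripper":192},
  {"linear":[-20,0,-115],"roll":0,"gripper":0},
  {"linear":[-50,0,-150],"roll":0,"gripper":0},
])

```text
t: 45.75
eef_pos: [0.6149, 0.1972, 0.1611]
orientation: [3.139, -0.002, 1.341]
wrist_force: [0.7, -0.9, -0.7]
width: 0.0354
```

Run:
```python
from h import *
for i in range(6): c=read_camera("wrist")
cv2.imwrite("pics/w35.png",c["img"]); go(450,0,250,76)
for d in dots(c["img"],215,60,300,220): print(d,onz(c,[d[:2]],.018)[0]*1000)
```

```text
t 46.05 pos [613.4 196.4 157. ] yaw 76.74 inc [-228.7 -114.1  -92.7] roll 0.74 dist 272.0
(np.float64(255.81), np.float64(95.58), 37) [630.45945807 263.96587845  18.        ]
(np.float64(255.76), np.float64(141.66), 39) [621.21700752 224.95077822  18.        ]
```

View pics/w35.png

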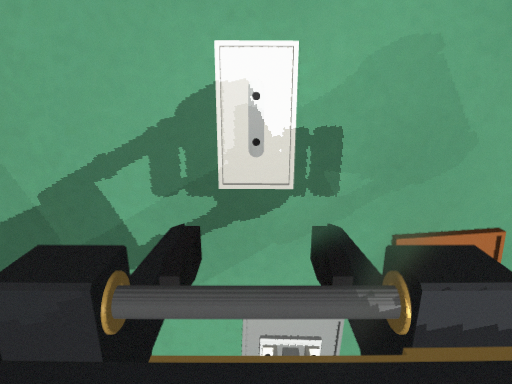

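Request:
servo_tool([
  {"linear":[-60,-130,-90],"roll":0,"gripper":0},
  {"linear":[-60,-130,-90],"roll":0,"gripper":0},
  {"linear":[-90,-200,-90],"roll":0,"gripper":0},
  {"linear":[-90,-200,-90],"roll":0,"gripper":0},
  {"linear":[-90,-200,-90],"roll":0,"gripper":0},
])

```text
t: 46.55
eef_pos: [0.3958, 0.1544, 0.2465]
orientation: [-3.138, 0.002, 1.34]
wrist_force: [-0.2, -0.7, 0.7]
width: 0.0881
```

Request:
servo_tool([
  {"linear":[0,0,0],"roll":0,"gripper":0},
  {"linear":[0,0,0],"roll":0,"gripper":0},
  {"linear":[0,0,0],"roll":0,"gripper":0},
  {"linear":[0,0,0],"roll":0,"gripper":0},
  {"linear":[0,0,0],"roll":0,"gripper":0},
])

```text
t: 47.05
eef_pos: [0.3994, 0.1546, 0.2472]
orientation: [-3.14, 0.001, 1.339]
wrist_force: [-0.4, 0.1, -0.2]
width: 0.0877
```

Run:
```python
from h import *
t=grab("top","topF"); crop(t,80,100,400,260,2.4,"topFc")
s=grab("side","sideF"); crop(s,180,90,400,320,2.4,"sideFc"); w=grab("wrist","wF")
print(state()["eef_pos"],state()["wrist_force"])
for k,p,z in [("jar",(98,186),.1),("calc",(421,228),.012)]: print(k,onz(t,[p],z)[0].round(3))
a=cv2.imread("pics/top0.png"); d=cv2.absdiff(a,t["img"]).max(2)
print("jar diff",d[170:205,85:118].max(),"calc diff",d[205:252,402:440].max())
```

```text
[0.39917792 0.15453667 0.24765046] [-0.43236861  0.07723644  0.33853437]
jar [0.547 0.475 0.1  ]
calc [ 0.448 -0.504  0.012]
jar diff 8 calc diff 13
```

View pics/topFc.png

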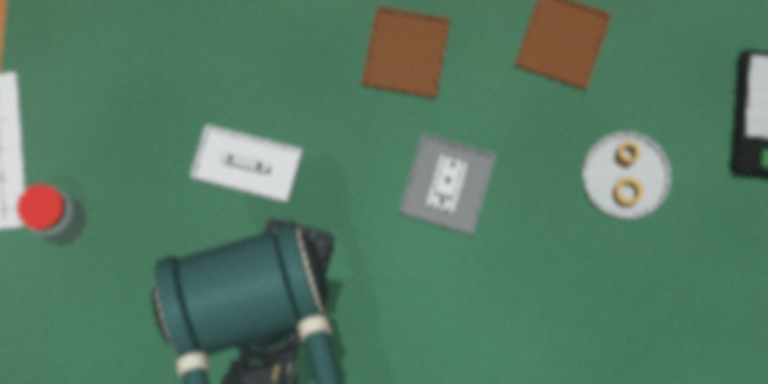

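View pics/sideFc.png

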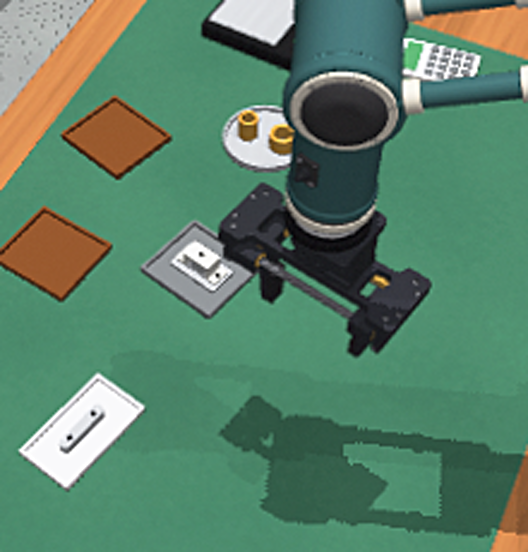

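All parts are in place and the jar and calculator pixels are unchanged, so I'm handing it in.

```bash
python3 -c "
from cell import sign_off
print(sign_off())"
```

```text
the job is handed in; nothing more can be done
None
```

The job is done and handed in. It took about 47 s of the 115 s allowed.

I placed the parts in the order asked: base plate, saddle, tall sleeve, wide sleeve, bar. I let go of each one after a light contact of about 6 N or less.

My last measurements from the wrist camera:

| Part | Where it ended up (mm) | Check |
|---|---|---|
| Base plate | (602.8, −21.9), turned −15.3° | Square tray centre is (603.4, −22.4), turned −15.4°, so under 1 mm off centre. |
| Saddle | (602.8, −22.0), turned −15.3° | About 0.2 mm from the plate centre. The foot and bridge holes agree with both feet resting flat on the plate. |
| Tall sleeve | 26 mm from the dish centre | About 14 mm clear of the dish's inner wall and about 20 mm clear of the wide sleeve. |
| Wide sleeve | 25 mm from the dish centre | About 11 mm clear of the inner wall. |
| Bar | (625.8, 244.5), turned 76.7° | Long tray centre is (625.9, 244.3), turned 76.7°. |

The final top and side views show all the parts in place. The top view shows the jar, the calculator and both brown look-alike trays where they started, with the jar and calculator pixels unchanged. The gripper is open and clear of everything.

The arm drifted a few millimetres for a few tenths of a second after each fast move. I let it settle and re-measured before every descent. No final check failed. I checked the saddle's seating from its hole positions and contact height, and did not inspect each foot close up.

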